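Unload the tama drying cupboard

ROBOT

A 6-joint arm with a two-finger parallel gripper is mounted at the origin on the work surface. World frame = base frame: x ahead of the robot, y to its left, z up, the work surface at z = 0. Lengths are in m, angles in rad, forces in N, time in s.
With the tool pointing down it reaches from about 0.4 to 0.825 m from the base axis. Payload 7 kg.
Tool frame: the origin (TCP) lies on the centre line of the jaws, within the pads' length; the fingertips stand 11 mm ahead of it and the grasp point (between the pads) lies 8 mm behind it; z points along the fingers, y is the direction in which the jaws open and shut (so a half turn about z gives the same grasp; the last joint's range is limited). The gripper opens to 88 mm and grips with 3 to 60 N. Pads are 19 mm wide; open, the fingers measure 130 mm over their backs; the gripper's body (78 mm by 193 mm) begins 47 mm behind the grasp point.
Start: joints at [1.425, 0.359, 0.012, 0, -1.224, -0.288], TCP at [0.284, 0.612, 0.238] pointing down, gripper open.
Joint ranges: [-3.07, 3.07], [-1.43, 2.12], [-1.02, 1.25], [-3.03, 1.67], [-3.05, -0], [-3.03, 3.03]. Speed limits (rad/s): [2.39, 2.39, 3.01, 3.14, 3.14, 3.14].

INTERFACE

Orientations are given as [roll, pitch, yaw] about the fixed x, y, z axes, in that order (R = Rz(yaw) Ry(pitch) Rx(roll)).
In Python, from station import * gives the robot as it stands.
- The arm moves only by the tool play_rows, never from a script. Its argument "targets" is a list of rows, each a list of 7 numbers: the turn, a rotation vector about the world's x, y, z in rad, then the shift along the world's x, y, z in m, then the opening, from 0 (shut) to 1 (fully open). A call has 1 to 12 rows; each row shifts and turns the pose as measured when the row begins; what a row does not reach is not made up. A row lasts 1/8 s, in which the tool goes at most 62.5 mm and 10.7 degrees, less where a joint would pass 70% of its speed; a pose out of reach is approached as far as the arm can. A call is refused whole if a number of a shift passes 0.0625 or a number of a turn 0.188, either way. A call with a gripper value outside its range is refused whole. The fingers move at their own pace and stop on an object; "grip_force" is the grip in N (left out, the last holds). Time passes only in rows, so rows that do not move let the fingers close. It gives the time, the measured TCP pose, the force and the opening at its end, in the units of the state.
- get_state(): the state, without advancing time (a new reading comes with each control period).
- grab_frame(name): name is "side" or "top"; returns (picture, depth): 480x640x3 uint8, blue, green, red; 480x640 float32, m along the optical axis (not along the pixel's ray), 0 where there is no reading.
- camera_params(name): a dict with "camera_matrix" (3x3 intrinsics, pixels), "extrinsics" (4x4, takes a point from world to camera coordinates). Camera axes: x right, y up, looking along -z (the intrinsics and any distortion apply to the point x, -y, -z); pixel columns grow to the right and rows downward; lengths in m; the calibration is good to about 2 mm. A picture is of the moment at which its call begins. camera_params takes no time and is no camera call.
- job_done(): hands the job in, once; it reports no verdict.
The state is a dict: "t": time; "q": joint angles; "qd": joint speeds; "joint_efforts": joint torques, N m; "eef_pos": TCP position; "ee_rot": TCP orientation; "force": force on the tool from outside, world axes, zero at the start; "moment": the same for the moment, N m; "width": finger opening in m.
Only numpy, scipy, OpenCV 4.12 (cv2) and the standard library are available. Lean on these libraries where they do the work, as an engineer would, in place of code of your own. Each camera call takes 0.05 s, during which the arm holds its last target.

TASK

Swing the brass hasp right back off its catch, past upright, and raise the lid of the drying cupboard until it stands open by itself; lift every hanging tama up and off its peg and stand it upright in the wooden tray, one to a compartment, without letting it fall. Then shut the lid fully and swing the hasp back down flat over the catch; never move the lid while the hasp lies over it, and leave the other things on the bench where they are.

Things in the scene. Friction and masses are not known exactly. Their poses are not given: they have to be found in the camera images.
- cupboard: small fixed wooden drying cupboard on the bench, 200 (x) x 330 (y) x 150 (z) mm without its lid, walls 10 mm, open at the top under the lid. Origin at the centre of its underside, z up. Front (hasp side) faces its -x; the lid hinges on its back (+x) top edge. Inside, three pegs on the back wall at y = -85, 0, +85 mm; foot of a hung tama 25 mm above the bench, at about x = 42 mm
- peg_mid (a point): end of the middle peg, on its axis: cupboard x = 21.5, y = 0, z = 111 mm. Pegs: 8 mm brass rods along x, x = 18 to 90 mm, with a 7 mm thick upturned end reaching z = 121 mm. To take a tama off: raise it 10 to 20 mm so the loop clears the upturned end, draw it to the cupboard's -x until the ball is in front of the peg (some 70 mm; front wall inside at x = -90 mm), then lift out
- lid (a joint): angle of the cupboard's lid (rad): 0 shut, grows as its front edge rises, stops at 1.9; stiff hinge, stays where it is left (about 1.3 N m at most to raise it). The lid is 200 x 330 x 12 mm
- lid_pull (a point): grip point of the lid's pull, a dark wooden block 16 (cupboard x) x 22 (cupboard y) x 42 mm standing on the lid; the point is 30 mm above the lid's top, 12 mm below the pull's end, 170 mm from the hinge line and 42 mm off it normal to the lid, at cupboard y = +60 mm. It turns with the lid; pinched across cupboard y from above it can pivot between the fingers
- lid_hinge (a point): middle of the lid's hinge line, which runs along the cupboard's y at its back top edge: cupboard x = 100 mm, 150 mm up; the lid's underside passes through it
- hasp (a joint): angle of the brass hasp (rad): 0 lying flat over the lid with the catch stud through its slot, grows as its free end swings up and over to the front, 1.57 upright, stops at 2.0; slightly stiff, stays where it is left (about 0.1 N m). It must be well back before the lid is moved
- hasp_tab (a point): grip point of the hasp's finger tab, a brass tab 6 x 16 (cupboard y) mm standing 38 mm up at the strap's free end; the point is 66 mm along the strap from the hinge and 26 mm off it normal to the strap, 12 mm below the tab's end, 28 mm above the lid's top when closed. It turns with the hasp; pinched across cupboard y from above it can pivot between the fingers
- hasp_hinge (a point): middle of the hasp's hinge line, which runs along the cupboard's y in front of the front wall: cupboard x = -106 mm, y = -90 mm, 164 mm up; the strap is 28 mm wide, 71 mm long and at angle 0 points to the cupboard's +x
- tama_red: 60 mm red tama ball (110 g) on a 36 mm flat foot, under a hanger; 118 mm high. Origin: centre of the foot's underside, z up. Steel legs at y = +-13 mm (outer faces 30 mm apart) form a loop open along x, 22 mm wide, z = 62 to 90 mm. Grip block on top 18 (x) x 30 (y) x 28 mm, centre z = 104 mm. Starts hung by the loop on a peg, its y along the cupboard's y. May be absent (None)
- tama_black: 60 mm black tama ball (110 g) on a 36 mm flat foot, under a hanger; 118 mm high. Origin: centre of the foot's underside, z up. Steel legs at y = +-13 mm (outer faces 30 mm apart) form a loop open along x, 22 mm wide, z = 62 to 90 mm. Grip block on top 18 (x) x 30 (y) x 28 mm, centre z = 104 mm. Starts hung by the loop on a peg, its y along the cupboard's y. May be absent (None)
- tama_blue: 60 mm blue tama ball (110 g) on a 36 mm flat foot, under a hanger; 118 mm high. Origin: centre of the foot's underside, z up. Steel legs at y = +-13 mm (outer faces 30 mm apart) form a loop open along x, 22 mm wide, z = 62 to 90 mm. Grip block on top 18 (x) x 30 (y) x 28 mm, centre z = 104 mm. Starts hung by the loop on a peg, its y along the cupboard's y. May be absent (None)
- tray: loose wooden tray 220 (x) x 78 (y) x 36 (z) mm, 0.6 kg, outer walls, floor and dividers 5 mm; two dividers across x make three compartments whose centres lie at x = about -72, 0 and +72 mm, y = 0, each about 67 x 68 mm inside. Origin at the centre of its underside, z up; a tama standing in it has its origin 5 mm above the tray's
- ken: walnut ken lying along its x, 150 mm long, cross-piece 64 mm; a bystander to be left where it is. Origin at the centre of its underside
- gold_tama: bare gold tama ball, 60 mm, on a flat foot; a bystander to be left where it is. Origin at the centre of its underside
- dish: white ceramic lacquer dish, 90 mm across, 30 mm high; a bystander to be left where it is. Origin at the centre of its underside
- scraper: steel spoke scraper with a wooden handle lying along its x, 160 mm long; a bystander to be left where it is. Origin at the centre of its underside
- jar: amber glass jar with black cap, 60 mm across, 75 mm high; a bystander to be left where it is. Origin at the centre of its underside
- brush: brush lying along its x, 160 mm long; a bystander to be left where it is. Origin at the centre of its underside
- sanding_block: cork sanding block 90 x 60 x 30 mm; a bystander to be left where it is. Origin at the centre of its underside
There are look-alikes about, which are no part of the job. Leave any white look-alike of the tray alone.

How it is judged:
On the way, in this order (a step that is already met when the one before it is completed fails the run):
1. the hasp is swung back off the catch past 1.2 rad with the lid still shut (value of joint hasp above 1.2 rad and value of joint lid below 0.06 rad), for 0.2 s.
2. the lid stands open past 1.3 rad (value of joint lid above 1.3 rad), for 0.2 s.
3. every tama present stands upright in the tray (x of tama_red in the frame of tray between -0.105 and 0.105 m and y of tama_red in the frame of tray between -0.035 and 0.035 m and z of tama_red in the frame of tray between -0.005 and 0.018 m and angle between each of tama_red, tama_black, tama_blue's own z axis and vertical below 0.25 rad and linear speed of each of tama_red, tama_black, tama_blue below 0.05 m/s and x of tama_black in the frame of tray between -0.105 and 0.105 m and y of tama_black in the frame of tray between -0.035 and 0.035 m and z of tama_black in the frame of tray between -0.005 and 0.018 m and x of tama_blue in the frame of tray between -0.105 and 0.105 m and y of tama_blue in the frame of tray between -0.035 and 0.035 m and z of tama_blue in the frame of tray between -0.005 and 0.018 m), for 0.2 s.
4. the lid is shut again, with the hasp still back (value of joint lid below 0.06 rad and value of joint hasp above 0.6 rad), for 0.2 s.
At the end, for the whole second after the job is handed in: Every tama present stands upright (within 0.25 rad) on the floor of the tray, at rest, one to a compartment; the tray is flat on the bench; the lid is shut (under 0.06 rad) and the hasp lies over the catch (under 0.12 rad) (all of step 3 and value of joint lid below 0.06 rad and value of joint hasp below 0.12 rad and angle between tray's own z axis and vertical below 0.1 rad and height (world z) of tray below 0.01 m); the robot touches nothing.
It fails at once if the lid is raised (over 0.12 rad) while the hasp lies over it (under 0.6 rad) (value of joint lid above 0.12 rad and value of joint hasp below 0.6 rad).
It fails at once if tama_red is let fall (over 0.9 m/s with no finger on it) (linear speed of tama_red above 0.9 m/s and contact force between the fingers and tama_red below 0.05 N).
It fails at once if tama_black is let fall (over 0.9 m/s with no finger on it) (linear speed of tama_black above 0.9 m/s and contact force between the fingers and tama_black below 0.05 N).
It fails at once if tama_blue is let fall (over 0.9 m/s with no finger on it) (linear speed of tama_blue above 0.9 m/s and contact force between the fingers and tama_blue below 0.05 N).
It fails at once if a bystander is moved more than 40 mm (distance of any of ken, gold_tama, dish, scraper, jar, brush, sanding_block from where it was at the start of the episode above 0.04 m).
Of tama_red, tama_black, tama_blue only 2 to 3 are there at a start; the rules pass over those that are not, and their reading is None.
At some moment in a run one of tray may be knocked a few centimetres aside while the robot is not near it.
It also fails if it takes over 210 s, if anything falls off the work surface, if the arm or the gripper's body presses on something with over 40 N, if the wrist force passes 120 N, or if a joint passes its speed limit or range.

## Working session

There is one attempt and no reset: what is moved stays moved. The work goes in short steps, Python scripts to look and compute and a tool call to move; the robot and the scene stay as the last step left them, time stands still between calls to the robot, and variables do not carry over. Pictures are saved under pics/ and viewed, and the job is handed in when it is done.

Besides the shell and the picture viewer there is one more tool, called as a command line: name --pt "numbers of a row" for each row, then --argument value for the rest. play_rows: Moves the arm, as the interface text tells. Its arguments: {"type":"object","properties":{"targets":{"type":"array","items":{"type":"array","items":{"type":"number"}}},"grip_force":{"type":"number"}},"required":["targets"]}

```bash
ls -la; mkdir -p pics
cat > h.py <<'E'
from station import *
import numpy as np, cv2
def shot(n,tag):
    im,d=grab_frame(n); np.savez(f'pics/{tag}.npz',im=im,d=d); cv2.imwrite(f'pics/{tag}.png',im); return im,d
def cam(n):
    c=camera_params(n); return np.array(c['camera_matrix']),np.array(c['extrinsics']),c
def ray(n,u,v):
    K,E,_=cam(n); a=np.linalg.inv(K)@np.array([u,v,1.0]); dc=np.array([a[0],-a[1],-a[2]])
    R=E[:3,:3]; return -R.T@E[:3,3], R.T@dc   # dir scaled so depth=1
def onz(n,u,v,z):
    o,d=ray(n,u,v); return o+d*(z-o[2])/d[2]
def atd(n,u,v,dep):
    o,d=ray(n,u,v); return o+d*dep
def proj(n,P):
    K,E,_=cam(n); p=E[:3,:3]@np.array(P)+E[:3,3]; q=K@np.array([p[0],-p[1],-p[2]]); return q[:2]/q[2]
def cloud(n,d):
    K,E,_=cam(n); v,u=np.mgrid[0:d.shape[0],0:d.shape[1]]
    a=np.stack([(u-K[0,2])/K[0,0],-(v-K[1,2])/K[1,1],-np.ones_like(u,float)],-1)*d[...,None]
    return (a-E[:3,3])@E[:3,:3]
E
python3 - <<'E'
from h import *
for n in('side','top'):
    im,d=shot(n,n+'0'); K,E,c=cam(n); print(n,K.round(1).tolist(),E.round(3).tolist(),[k for k in c], (-E[:3,:3].T@E[:3,3]).round(3), (d>0).mean())
s=get_state(); print({k:np.round(v,3).tolist() for k,v in s.items()})
E
```

```text
total 12
drwxr-xr-x  3 agent agent 4096 Dec  7 13:23 .
drwxr-xr-x 23 root  root  4096 Dec  7 13:23 ..
drwxr-xr-x  2 agent agent 4096 Dec  7 13:23 pics
side [[488.0, 0.0, 322.2], [0.0, 488.0, 239.6], [0.0, 0.0, 1.0]] [[0.86, -0.51, -0.012, -0.423], [0.383, 0.629, 0.677, -0.272], [-0.338, -0.587, 0.736, -1.287], [0.0, 0.0, 0.0, 1.0]] ['camera_matrix', 'extrinsics'] [ 0.033 -0.8    1.126] 0.9961328125
top [[489.8, 0.0, 319.2], [0.0, 489.8, 238.2], [0.0, 0.0, 1.0]] [[0.039, -0.999, 0.0, -0.046], [0.972, 0.038, 0.231, -0.523], [-0.231, -0.009, 0.973, -1.222], [0.0, 0.0, 0.0, 1.0]] ['camera_matrix', 'extrinsics'] [ 0.228 -0.037  1.31 ] 0.9958723958333333
{'t': 0.1, 'q': [1.425, 0.359, 0.011, -0.0, -1.224, -0.288], 'qd': [0.0, -0.002, 0.001, 0.0, 0.001, -0.001], 'joint_efforts': [-0.002, -58.416, 29.375, 7.015, 0.01, -0.0], 'eef_pos': [0.284, 0.612, 0.237], 'ee_rot': [3.14, -0.0, -0.434], 'force': [0.831, -0.04, -0.329], 'moment': [-0.013, -0.013, 0.035], 'width': 0.087}
```

View pics/top0.png

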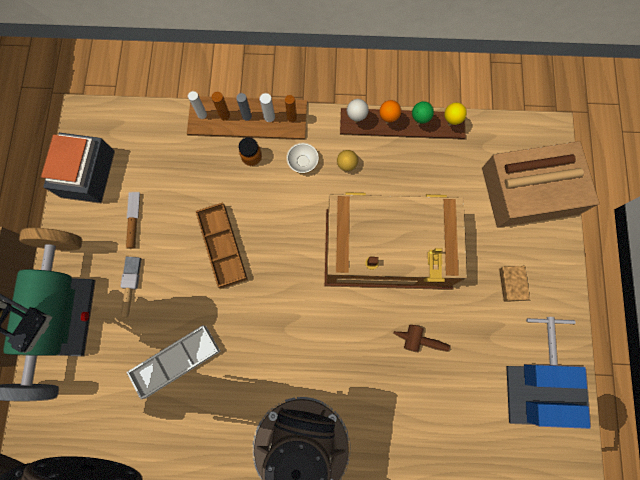

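View pics/side0.png

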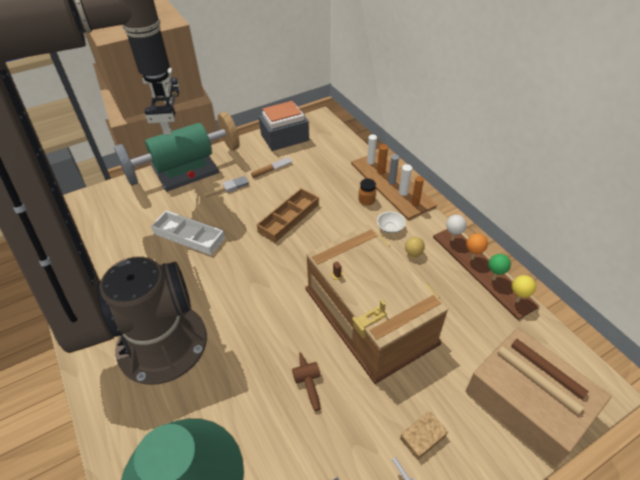

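Run:
```python
from h import *
for n in('top','side'):
    z=np.load(f'pics/{n}0.npz'); im,d=z['im'],z['d']; P=cloud(n,d); np.save(f'pics/{n}P.npy',P)
    m=(abs(P[...,2]-0.162)<0.006)&(P[...,0]>0.3)&(P[...,0]<0.8)&(abs(P[...,1]+.2)<0.3)
    nl,lab,st,ce=cv2.connectedComponentsWithStats(m.astype(np.uint8))
    i=1+np.argmax(st[1:,4]); pts=P[lab==i]
    r=cv2.minAreaRect(pts[:,:2].astype(np.float32)); print(n,'lid',r,pts[:,2].mean(),len(pts)); print(cv2.boxPoints(r).round(3).tolist())
    # table z
    t=(abs(P[...,2])<0.02); print('table',np.median(P[t][:,2]))
    # pull & tab: above lid
    m=(P[...,2]>0.172)&(P[...,2]<0.25)&(P[...,0]>0.35)&(P[...,0]<0.7)&(P[...,1]<0.0)&(P[...,1]>-0.4)
    nl,lab,st,ce=cv2.connectedComponentsWithStats(m.astype(np.uint8))
    for i in range(1,nl):
        if st[i,4]>8: q=P[lab==i]; print(' above',ce[i].round(0),st[i,4],q.mean(0).round(3),q.min(0).round(3),q.max(0).round(3))
# crops
im=cv2.imread('pics/top0.png'); a=cv2.resize(im[180:300,310:480],None,fx=4,fy=4,interpolation=cv2.INTER_CUBIC)
cv2.imwrite('pics/c1.png',a)
im=cv2.imread('pics/side0.png'); a=cv2.resize(im[225:380,300:450],None,fx=3.8,fy=3.8,interpolation=cv2.INTER_CUBIC)
cv2.imwrite('pics/c2.png',a)
im=cv2.imread('pics/top0.png');a=cv2.resize(im[190:410,110:260],None,fx=2.6,fy=2.6,interpolation=cv2.INTER_CUBIC);cv2.imwrite('pics/c3.png',a)
```

```text
top lid ((0.5136238932609558, -0.21312524378299713), (0.21682444214820862, 0.33063551783561707), 0.7369875907897949) 0.16256379153675843 10615
[[0.40299999713897705, -0.04899999871850014], [0.40700000524520874, -0.3799999952316284], [0.6240000128746033, -0.37700000405311584], [0.6200000047683716, -0.04600000008940697]]
table 0.0005164723010936773
 above [436. 250.] 47 [ 0.475 -0.301  0.192] [ 0.472 -0.316  0.172] [ 0.48  -0.29   0.208]
 above [373. 261.] 91 [ 0.443 -0.153  0.199] [ 0.437 -0.164  0.174] [ 0.452 -0.142  0.21 ]
 above [435. 258.] 13 [ 0.461 -0.303  0.176] [ 0.457 -0.307  0.173] [ 0.465 -0.299  0.181]
side lid ((0.5151821374893188, -0.21299006044864655), (0.21943505108356476, 0.3334652781486511), 0.4938919246196747) 0.1627745184573545 8206
[[0.40400001406669617, -0.04699999839067459], [0.40700000524520874, -0.38100001215934753], [0.6259999871253967, -0.3790000081062317], [0.6230000257492065, -0.04500000178813934]]
table 0.0009920540633191733
 above [337. 268.] 113 [ 0.443 -0.158  0.194] [ 0.437 -0.167  0.173] [ 0.454 -0.142  0.208]
 above [382. 306.] 73 [ 0.475 -0.305  0.19 ] [ 0.47  -0.317  0.172] [ 0.48  -0.29   0.209]
 above [377. 312.] 19 [ 0.463 -0.304  0.175] [ 0.458 -0.309  0.173] [ 0.471 -0.299  0.177]
```

View pics/c1.png

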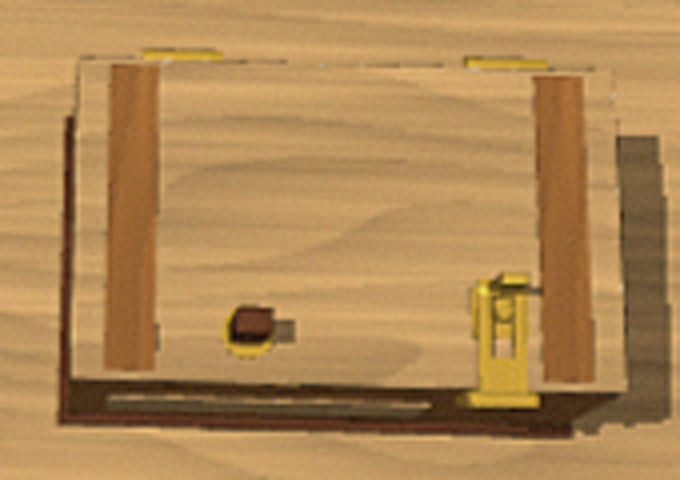

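View pics/c2.png

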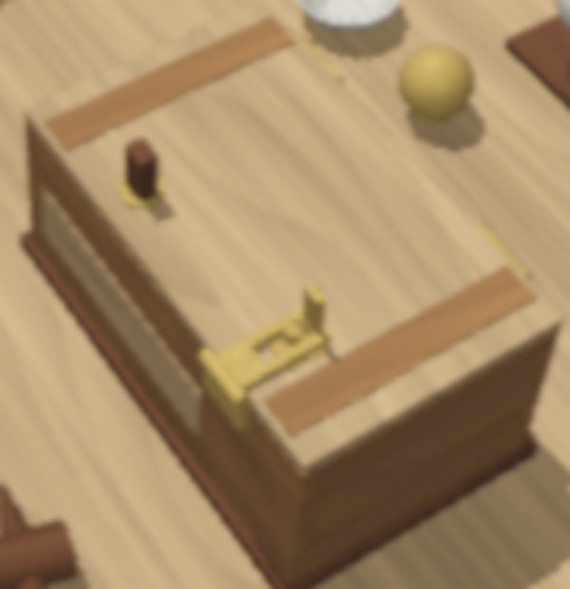

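View pics/c3.png

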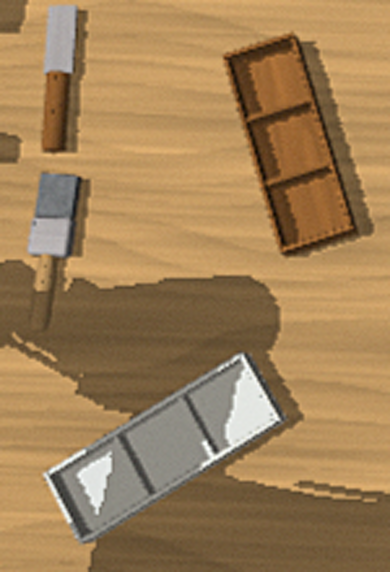

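The wooden tray is at top px (222,245). The white-grey tray at (175,360) is the look-alike, so I'll leave it alone. On the cupboard, the brass hasp tab is at (436,250) and the dark pull at (373,261). The cupboard origin is about (0.514, -0.213) with yaw about 0.012. I'll move over toward the hasp now.

play_rows --pt "0 0 0.055 0.025 -0.055 0.01 0.7" --pt "0 0 0.055 0.025 -0.055 0.01 0.7" --pt "0 0 0.055 0.025 -0.055 0.01 0.7" --pt "0 0 0.055 0.025 -0.055 0.01 0.7" --pt "0 0 0.055 0.025 -0.055 0.01 0.7" --pt "0 0 0.055 0.025 -0.055 0.01 0.6" --pt "0 0 0.055 0.025 -0.055 0.01 0.5" --pt "0 0 0.055 0.02 -0.055 0.01 0.5"

```text
t: 1.1
eef_pos: [0.4783, 0.1622, 0.3134]
ee_rot: [3.133, 0.0, 0.027]
force: [0.4, 0.3, -0.2]
width: 0.0449
```

play_rows --pt "0 0 -0.015 0 -0.058 0 0.4" --pt "0 0 0 0 -0.058 0 0.4" --pt "0 0 0 0 -0.058 0 0.4" --pt "0 0 0 0 -0.058 0 0.4" --pt "0 0 0 0 -0.058 0 0.4" --pt "0 0 0 0 -0.058 0 0.4" --pt "0 0 0 0 -0.058 0 0.4" --pt "0 0 0 0 -0.05 0 0.4" --pt "0 0 0 0 0 0 0.4"

```text
t: 2.22
eef_pos: [0.4747, -0.3118, 0.3117]
ee_rot: [3.134, 0.002, 0.008]
force: [0.8, 0.3, -0.1]
width: 0.0351
```

Run:
```python
from h import *
shot('side','s1'); shot('top','t1')
print({k:np.round(v,4).tolist() for k,v in get_state().items() if k in('t','q','eef_pos','ee_rot','width')})
```

```text
{'t': 2.325, 'q': [-0.2273, 0.1389, -0.1157, 0.0076, -1.3156, 1.8065], 'eef_pos': [0.475, -0.3095, 0.3122], 'ee_rot': [3.1343, 0.0011, 0.0104], 'width': 0.0348}
```

View pics/s1.png

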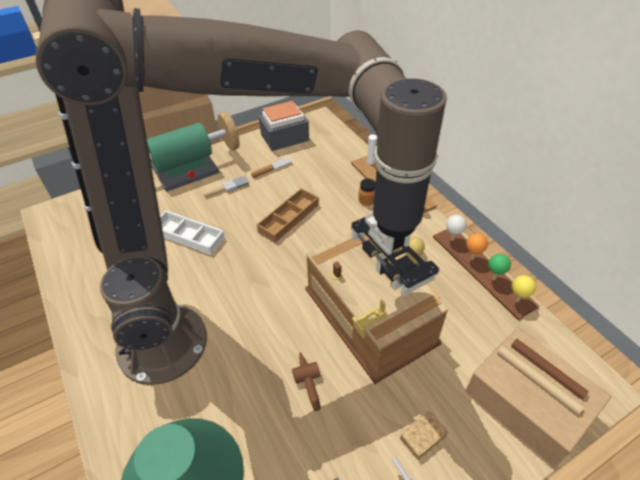

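View pics/t1.png

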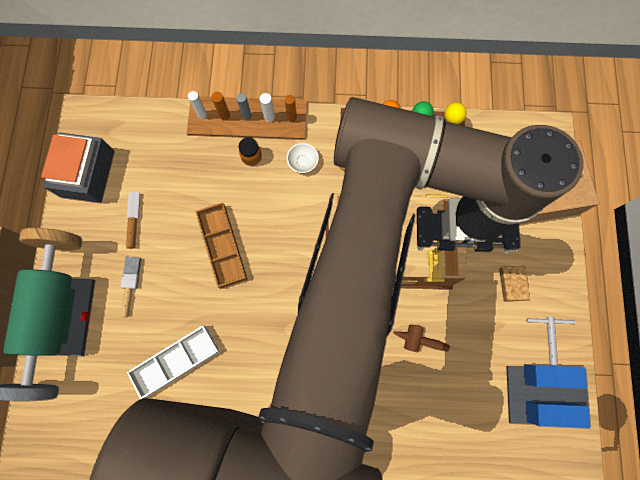

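play_rows --pt "0.007 0 0 0 0.006 -0.045 0.4" --pt "0 0 0 0 0 -0.045 0.4" --pt "0 0 0 0 0 -0.03 0.4" --pt "0 0 0 0 0 -0.005 0.4"

```text
t: 2.82
eef_pos: [0.476, -0.2984, 0.1862]
ee_rot: [3.141, -0.003, 0.016]
force: [-0.3, -0.1, -0.6]
width: 0.0349
```

Run:
```python
from h import *
im,d=shot('side','s2')
cv2.imwrite('pics/c4.png',cv2.resize(im[200:380,280:460],None,fx=3.3,fy=3.3,interpolation=cv2.INTER_CUBIC))
print(get_state()['eef_pos'],proj('side',[0.475,-0.3035,0.193]))
```

```text
[ 0.47651772 -0.29866249  0.18683665] [381.88553064 304.74794781]
```

View pics/c4.png

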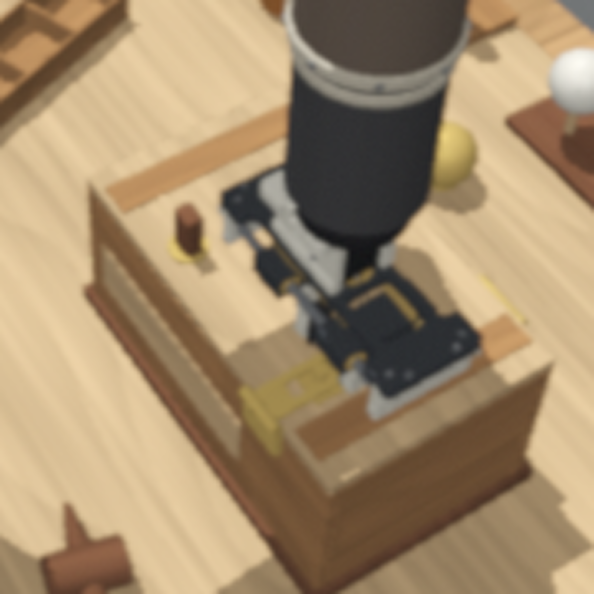

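play_rows --pt "0 0 0 -0.001 -0.005 0 0.4" --pt "0 0 0 0 0 0 0.1" --pt "0 0 0 0 0 0 0.0" --pt "0 0 0 0 0 0 0.0" --grip_force 15

```text
t: 3.38
eef_pos: [0.4777, -0.3021, 0.1907]
ee_rot: [3.141, -0.011, 0.017]
force: [0.6, 9.3, -1.7]
width: 0.0156
```

play_rows --pt "0 0 0 0 0 0 0.35" --pt "0 0.01 0 -0.002 0.001 -0.007 0.35" --pt "0 0 0 0 0 -0.001 0.35" --pt "0 0 0 0 0 -0.001 0.0" --pt "0 0 0 0 0 -0.001 0.0"

```text
t: 4.0
eef_pos: [0.476, -0.3016, 0.1811]
ee_rot: [3.141, -0.002, 0.017]
force: [0.2, -4.8, -0.8]
width: 0.0159
```

Run:
```python
import numpy as np
th=np.linspace(0,1.9,13); p=np.c_[67*np.cos(th)-25*np.sin(th),67*np.sin(th)+25*np.cos(th)]
print(np.diff(p,axis=0).round(1)); print(p.round(0)[-1])
```

```text
[[ -4.8  10.3]
 [ -6.3   9.4]
 [ -7.7   8.3]
 [ -8.9   6.9]
 [ -9.9   5.4]
 [-10.7   3.8]
 [-11.1   2.1]
 [-11.3   0.3]
 [-11.2  -1.5]
 [-10.8  -3.2]
 [-10.2  -4.9]
 [ -9.3  -6.5]]
[-45.  55.]
```

play_rows --pt "0 0 0 -0.005 0 0.01 0" --pt "0 0 0 -0.006 0 0.0095 0" --pt "0 0 0 -0.0075 0 0.008 0" --pt "0 0 0 -0.009 0 0.007 0" --pt "0 0 0 -0.01 0 0.0055 0" --pt "0 0 0 -0.0105 0 0.004 0"

```text
t: 4.75
eef_pos: [0.4256, -0.3023, 0.2269]
ee_rot: [3.14, -0.003, 0.017]
force: [1.5, -6.1, -8.8]
width: 0.0156
```

play_rows --pt "0 0 0 -0.0115 0 -0.001 0" --pt "0 0 0 -0.0115 0 -0.001 0" --pt "0 0 0 -0.011 0.0 -0.002 0" --pt "0 0 0 -0.011 0 -0.004 0" --pt "0 0 0 -0.01 0 -0.0055 0" --pt "0 0 0 -0.007 0 -0.005 0"

```text
t: 5.5
eef_pos: [0.3622, -0.3032, 0.2107]
ee_rot: [3.136, -0.012, 0.018]
force: [6.5, -3.5, -3.5]
width: 0.016
```

play_rows --pt "0 0 0 0 0 0 0.35" --pt "0 0 0 0 0 0 0.4" --pt "0 0.01 0 -0.005 0 0.04 0.5" --pt "0 0 0 0.02 0.05 0.02 0.6" --pt "0 0 0 0.03 0.05 0 0.6" --pt "0 0 0 0.03 0.045 0 0.6" --pt "0 0 0 0 0 0 0.6"

```text
t: 6.38
eef_pos: [0.4331, -0.1527, 0.2707]
ee_rot: [3.142, 0.009, 0.013]
force: [0.7, -0.6, 0.6]
width: 0.0526
```

Run:
```python
from h import *
im,d=shot('side','s3')
cv2.imwrite('pics/c5.png',cv2.resize(im[200:380,280:460],None,fx=3.3,fy=3.3,interpolation=cv2.INTER_CUBIC))
s=get_state();print(s['eef_pos'],s['ee_rot'],s['t'])
```

```text
[ 0.4322151 -0.1536798  0.2705436] [3.14144649 0.00968793 0.01192614] 6.425
```

View pics/c5.png

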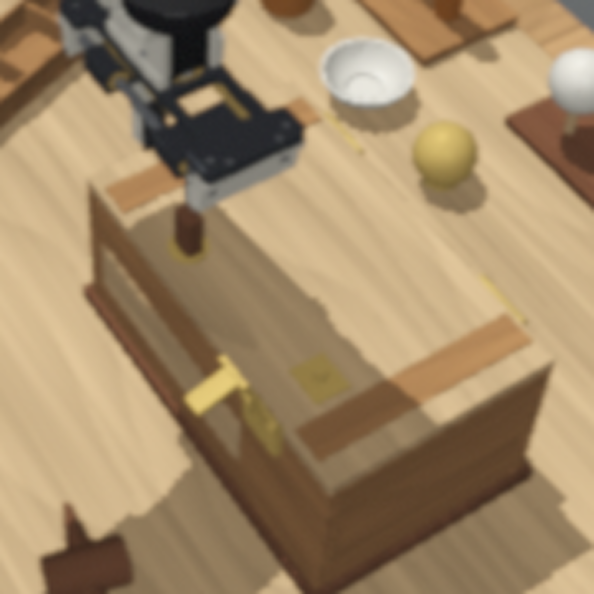

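play_rows --pt "0 -0.008 0 0.011 -0.001 -0.035 0.6" --pt "0 0 0 0 0 -0.04 0.5" --pt "0 0 0 0 0 -0.01 0.5" --pt "0 0 0 0 0 -0.002 0.5"

```text
t: 6.92
eef_pos: [0.4418, -0.1567, 0.1827]
ee_rot: [3.141, 0.002, 0.011]
force: [-0.1, -0.4, 0.5]
width: 0.0436
```

play_rows --pt "0 0 0 0.002 0.003 0.0 0.4" --pt "0 0 0 0 0 0 0.1" --pt "0 0 0 0 0 -0.001 0.0" --pt "0 0 0 0 0 -0.001 0.0" --grip_force 30

```text
t: 7.42
eef_pos: [0.4452, -0.1521, 0.1848]
ee_rot: [-3.139, -0.003, 0.01]
force: [-2.6, -5.9, 3.5]
width: 0.0217
```

Run:
```python
import numpy as np
th=np.linspace(0,1.7,25); p=np.c_[-170*np.cos(th)+42*np.sin(th),170*np.sin(th)+42*np.cos(th)]
print(np.c_[th[1:],np.diff(p,axis=0),p[1:]].round(2))
```

```text
[[ 7.0000e-02  3.4000e+00  1.1930e+01 -1.6660e+02  5.3930e+01]
 [ 1.4000e-01  4.2300e+00  1.1660e+01 -1.6237e+02  6.5580e+01]
 [ 2.1000e-01  5.0500e+00  1.1330e+01 -1.5732e+02  7.6910e+01]
 [ 2.8000e-01  5.8400e+00  1.0940e+01 -1.5148e+02  8.7850e+01]
 [ 3.5000e-01  6.6000e+00  1.0500e+01 -1.4488e+02  9.8350e+01]
 [ 4.2000e-01  7.3200e+00  1.0010e+01 -1.3756e+02  1.0836e+02]
 [ 5.0000e-01  8.0100e+00  9.4600e+00 -1.2955e+02  1.1782e+02]
 [ 5.7000e-01  8.6600e+00  8.8700e+00 -1.2088e+02  1.2670e+02]
 [ 6.4000e-01  9.2700e+00  8.2400e+00 -1.1161e+02  1.3493e+02]
 [ 7.1000e-01  9.8300e+00  7.5600e+00 -1.0178e+02  1.4249e+02]
 [ 7.8000e-01  1.0340e+01  6.8500e+00 -9.1440e+01  1.4934e+02]
 [ 8.5000e-01  1.0800e+01  6.1000e+00 -8.0640e+01  1.5544e+02]
 [ 9.2000e-01  1.1200e+01  5.3200e+00 -6.9440e+01  1.6075e+02]
 [ 9.9000e-01  1.1550e+01  4.5100e+00 -5.7890e+01  1.6527e+02]
 [ 1.0600e+00  1.1840e+01  3.6800e+00 -4.6050e+01  1.6895e+02]
 [ 1.1300e+00  1.2070e+01  2.8400e+00 -3.3970e+01  1.7178e+02]
 [ 1.2000e+00  1.2240e+01  1.9700e+00 -2.1730e+01  1.7376e+02]
 [ 1.2700e+00  1.2350e+01  1.1000e+00 -9.3800e+00  1.7486e+02]
 [ 1.3500e+00  1.2400e+01  2.3000e-01  3.0200e+00  1.7509e+02]
 [ 1.4200e+00  1.2380e+01 -6.5000e-01  1.5400e+01  1.7443e+02]
 [ 1.4900e+00  1.2310e+01 -1.5300e+00  2.7710e+01  1.7290e+02]
 [ 1.5600e+00  1.2170e+01 -2.3900e+00  3.9880e+01  1.7051e+02]
 [ 1.6300e+00  1.1970e+01 -3.2500e+00  5.1850e+01  1.6726e+02]
 [ 1.7000e+00  1.1710e+01 -4.0900e+00  6.3550e+01  1.6317e+02]]
```

play_rows --pt "0 0 0 0.0035 0 0.012 0" --pt "0 0 0 0.004 0 0.0115 0" --pt "0 0 0 0.005 0 0.0115 0" --pt "0 0 0 0.006 0 0.011 0" --pt "0 0 0 0.0065 0 0.0105 0" --pt "0 0 0 0.0075 0 0.01 0"

```text
t: 8.18
eef_pos: [0.4768, -0.1518, 0.2527]
ee_rot: [-3.138, 0.005, 0.009]
force: [0.6, -1.7, -10.4]
width: 0.0217
```

play_rows --pt "0 0 0 0.008 0 0.0085 0" --pt "0 0 0 0.0085 0 0.0085 0" --pt "0 0 0 0.0093 0 0.008 0" --pt "0 0 0 0.01 0 0.0075 0" --pt "0 0 0 0.0103 0 0.0068 0" --pt "0 0 0 0.0108 0 0.006 0"

```text
t: 8.93
eef_pos: [0.5346, -0.151, 0.3005]
ee_rot: [-3.136, 0.011, 0.009]
force: [-5.0, 1.0, -7.3]
width: 0.0215
```

play_rows --pt "0 0 0 0.0112 0 0.0042 0" --pt "0 0 0 0.0115 0 0.0035 0" --pt "0 0 0 0.0118 0 0.003 0" --pt "0 0 0 0.012 0 0.0025 0" --pt "0 0 0 0.012 0 0.002 0" --pt "0 0 0 0.012 0 0.001 0"

```text
t: 9.68
eef_pos: [0.6078, -0.1501, 0.3204]
ee_rot: [-3.135, 0.014, 0.01]
force: [-5.6, 1.4, -6.9]
width: 0.0218
```

play_rows --pt "0 0 0 0.012 0 -0.0012 0" --pt "0 0 0 0.012 0 -0.0018 0" --pt "0 0 0 0.012 0 -0.002 0" --pt "0 0 0 0.012 0 -0.003 0" --pt "0 0 0 0.012 0 -0.0035 0" --pt "0 0 0 0.004 0 -0.002 0"

```text
t: 10.42
eef_pos: [0.6762, -0.1493, 0.3108]
ee_rot: [-3.135, 0.014, 0.011]
force: [-6.0, 2.7, -1.2]
width: 0.0218
```

play_rows --pt "0 0 0 0 0 0 0.4" --pt "0 0 0 0 0 0.0 0.5" --pt "0 0 0 0 0 0.04 0.6" --pt "0 0 0 0 0 0.05 0.6" --pt "0 0 0 -0.02 0.05 0.01 0.6" --pt "0 0 0 -0.02 0.055 0 0.6" --pt "0 0 0 -0.02 0.055 0 0.6" --pt "0 0 0 -0.02 0.055 0 0.6" --pt "0 0 0 -0.02 0.055 0 0.6" --pt "0 0 0 0 0 0 0.6"

```text
t: 11.68
eef_pos: [0.5813, 0.1251, 0.4272]
ee_rot: [-3.134, -0.022, 0.007]
force: [-0.6, 0.4, 0.4]
width: 0.0528
```

Run:
```python
from h import *
im,d=shot('side','s4'); im2,d2=shot('top','t4')
s=get_state();print(s['eef_pos'],s['ee_rot'],s['t'])
```

```text
[0.58216321 0.12246671 0.42694646] [-3.13507809 -0.02089549  0.00423456] 11.775
```

View pics/s4.png

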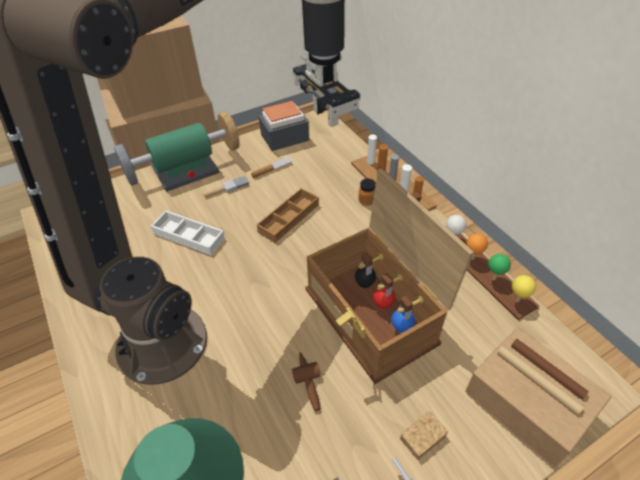

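View pics/t4.png

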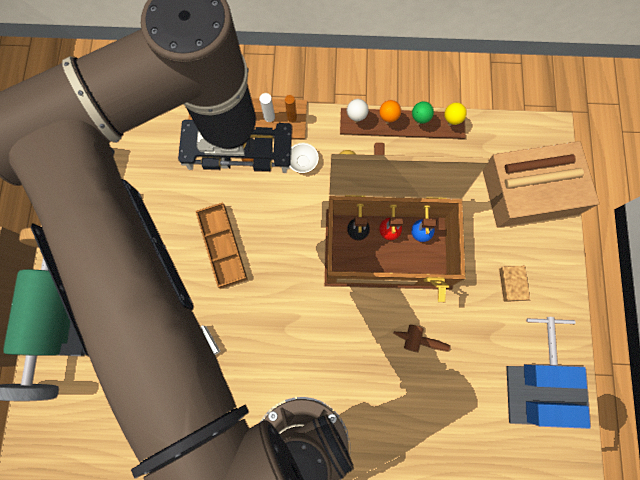

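Run:
```python
from h import *
for n,t in(('top','t4'),('side','s4')):
    z=np.load(f'pics/{t}.npz'); im,d=z['im'],z['d']; P=cloud(n,d)
    m=(P[...,2]>0.128)&(P[...,2]<0.16)&(P[...,0]>0.44)&(P[...,0]<0.585)&(P[...,1]<-0.08)&(P[...,1]>-0.35)
    nl,lab,st,ce=cv2.connectedComponentsWithStats(m.astype(np.uint8))
    for i in range(1,nl):
        if st[i,4]>8:
            q=P[lab==i]; tp=q[q[:,2]>np.percentile(q[:,2],90)-0.004]; print(n,ce[i].round(0),st[i,4],q.min(0).round(3),q.max(0).round(3),'top',tp.mean(0).round(4))
    # walls top
    w=(abs(P[...,2]-0.15)<0.004)&(P[...,0]>0.39)&(P[...,0]<0.63)&(P[...,1]<-0.03)&(P[...,1]>-0.4)
    r=cv2.minAreaRect(P[w][:,:2].astype(np.float32)); print(r)
    # tray
    hsv=cv2.cvtColor(im,cv2.COLOR_BGR2HSV)
    m=(P[...,2]>0.029)&(P[...,2]<0.045)&(P[...,0]>0.36)&(P[...,0]<0.66)&(P[...,1]>0.1)&(P[...,1]<0.33)
    nl,lab,st,ce=cv2.connectedComponentsWithStats(m.astype(np.uint8)); i=1+np.argmax(st[1:,4]); q=P[lab==i]
    r=cv2.minAreaRect(q[:,:2].astype(np.float32)); print('tray',n,r,q[:,2].mean(),ce[i]); print(cv2.boxPoints(r).round(3).tolist())
    m=(P[...,2]>0.001)&(P[...,2]<0.012)
im=cv2.imread('pics/t4.png'); cv2.imwrite('pics/c6.png',cv2.resize(im[190:290,320:470],None,fx=5,fy=5,interpolation=cv2.INTER_CUBIC))
```

```text
top [361. 221.] 108 [ 0.545 -0.144  0.129] [ 0.565 -0.113  0.148] top [ 0.5549 -0.1275  0.1439]
top [396. 221.] 112 [ 0.548 -0.23   0.129] [ 0.568 -0.2    0.149] top [ 0.5581 -0.2138  0.1446]
top [429. 223.] 107 [ 0.547 -0.312  0.129] [ 0.566 -0.282  0.147] top [ 0.5562 -0.2966  0.1447]
((0.5138108730316162, -0.2130744308233261), (0.20768438279628754, 0.3305056095123291), 0.6464865207672119)
tray top ((0.5055336356163025, 0.23825763165950775), (0.22178447246551514, 0.07851988822221756), 20.823017120361328) 0.035111370523279346 [220.4254902  245.52941176]
[[0.3880000114440918, 0.23600000143051147], [0.41600000858306885, 0.16200000047683716], [0.6230000257492065, 0.2409999966621399], [0.5950000286102295, 0.3140000104904175]]
side [367. 258.] 95 [ 0.546 -0.146  0.128] [ 0.565 -0.114  0.149] top [ 0.555  -0.1293  0.1441]
side [387. 279.] 103 [ 0.55  -0.232  0.129] [ 0.57  -0.201  0.148] top [ 0.5584 -0.2177  0.1445]
side [406. 302.] 119 [ 0.548 -0.314  0.128] [ 0.57  -0.282  0.148] top [ 0.5568 -0.2998  0.1442]
((0.5169666409492493, -0.21243083477020264), (0.2148171365261078, 0.33335626125335693), 0.8661405444145203)
tray side ((0.507299542427063, 0.23640967905521393), (0.22585079073905945, 0.08618112653493881), 20.858646392822266) 0.03388933840296995 [287.33882353 211.99529412]
[[0.38600000739097595, 0.23600000143051147], [0.4169999957084656, 0.15600000321865082], [0.628000020980835, 0.23600000143051147], [0.597000002861023, 0.31700000166893005]]
```

View pics/c6.png

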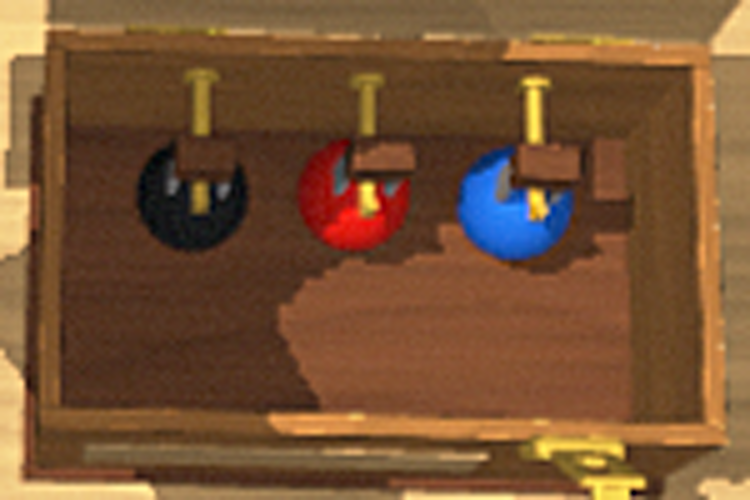

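All three tama are there: black at (361,221), red at (396,221) and blue at (429,223). Their block tops are at z≈0.144 in both views. The tray centre is about (0.506, 0.238) with yaw about 0.364. I'll take black first.

play_rows --pt "0 0.01 0 -0.006 -0.05 -0.03 0.6" --pt "0 0.01 0 -0.006 -0.05 -0.03 0.6" --pt "0 0 0.005 -0.006 -0.05 -0.03 0.6" --pt "0 0 0 -0.005 -0.05 -0.03 0.6" --pt "0 0 0 -0.004 -0.05 -0.03 0.6" --pt "0 0 0 0 0 -0.01 0.6" --pt "0 0 0 0 0 0 0.6"

```text
t: 12.65
eef_pos: [0.556, -0.144, 0.2655]
ee_rot: [-3.135, -0.01, -0.001]
force: [-0.4, 0.7, 0.4]
width: 0.0523
```

play_rows --pt "-0.006 0.01 0.012 -0.001 0.015 -0.03 0.6" --pt "0 0 0 0 0 -0.03 0.6" --pt "0 0 0 0 0 -0.01 0.6" --pt "0 0 0 0 0 0 0.6"

```text
t: 13.15
eef_pos: [0.5591, -0.1278, 0.1993]
ee_rot: [3.141, -0.009, 0.013]
force: [1.2, 0.6, 1.4]
width: 0.0527
```

play_rows --pt "0 0.008 0 -0.004 -0.001 -0.03 0.6" --pt "0 0 0 0 0 -0.03 0.6" --pt "0 0 0 0 0 -0.012 0.6" --pt "0 0 0 0 0 -0.001 0.6"

```text
t: 13.65
eef_pos: [0.5601, -0.1284, 0.1317]
ee_rot: [3.14, -0.012, 0.015]
force: [0.3, 0.1, -0.4]
width: 0.0528
```

play_rows --pt "0 0.01 0 -0.005 0 -0.007 0.5" --pt "0 0 0 0 0 0 0.4" --pt "0 0 0 0 0 0 0.1" --pt "0 0 0 0 0 0 0.1" --pt "0 0 0 0 0 0 0.1" --grip_force 20

```text
t: 14.28
eef_pos: [0.5565, -0.1283, 0.1274]
ee_rot: [3.14, -0.006, 0.016]
force: [-0.9, 0.3, -1.6]
width: 0.0304
```

Run:
```python
from h import *
im,d=shot('side','s5')
cv2.imwrite('pics/c7.png',cv2.resize(im[180:380,280:460],None,fx=3,fy=3,interpolation=cv2.INTER_CUBIC))
s=get_state();print(s['eef_pos'],s['ee_rot'],s['t'],s['force'])
```

```text
[ 0.55644212 -0.12829367  0.12734415] [ 3.1404067  -0.00600184  0.01555206] 14.325 [-0.06796609  0.36300427 -1.12505024]
```

View pics/c7.png

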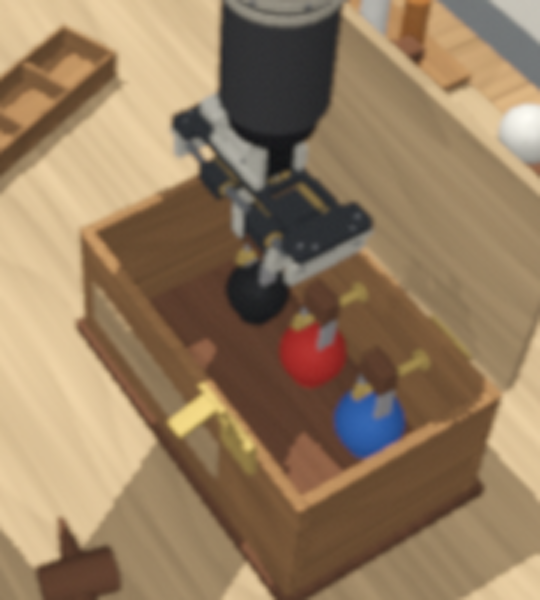

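play_rows --pt "0 0 0 0 0 0.006 0.1" --pt "0 0 0 0 0 0.005 0.1" --pt "0 0 0 0 0 0.0 0.1"

```text
t: 14.7
eef_pos: [0.5565, -0.1283, 0.1392]
ee_rot: [3.14, -0.006, 0.016]
force: [-0.0, 0.4, -1.0]
width: 0.0302
```

play_rows --pt "0 0 0 -0.012 0 0 0.1" --pt "0 0 0 -0.015 0 0 0.1" --pt "0 0 0 -0.015 0 0 0.1"

```text
t: 15.08
eef_pos: [0.5117, -0.1283, 0.1387]
ee_rot: [3.14, -0.005, 0.015]
force: [0.2, 0.1, -0.8]
width: 0.0301
```

play_rows --pt "0 0 0 -0.015 0 0 0.1" --pt "0 0 0 -0.014 0 0 0.1" --pt "0 0 0 0 0 0.015 0.1" --pt "0 0 0 0 0 0.04 0.1" --pt "0 0 0 0 0 0.05 0.1" --pt "0 0 0 0 0 0.05 0.1" --pt "0 0 0 0 0 0.05 0.1" --pt "0 0 0 0 0 0.01 0.1"

```text
t: 16.08
eef_pos: [0.4784, -0.1291, 0.3671]
ee_rot: [3.139, -0.01, 0.016]
force: [-0.5, -0.1, -2.2]
width: 0.0301
```

```bash
cat > tray.py <<'E'
from h import *
def tray(tag, n='top'):
    im,d=shot(n,tag); P=cloud(n,d)
    m=(P[...,2]>0.029)&(P[...,2]<0.045)&(P[...,0]>0.33)&(P[...,0]<0.70)&(P[...,1]>0.06)&(P[...,1]<0.36)
    # wood colour only
    hsv=cv2.cvtColor(im,cv2.COLOR_BGR2HSV); m&=hsv[...,1]>90
    nl,lab,st,ce=cv2.connectedComponentsWithStats(m.astype(np.uint8),connectivity=8); i=1+np.argmax(st[1:,4]); q=P[lab==i]
    r=cv2.minAreaRect(q[:,:2].astype(np.float32)); print('tray',n,np.round(r[0],4),np.round(r[1],4),r[2],ce[i].round(0),q[:,2].mean().round(4))
    b=cv2.boxPoints(r); e=[b[1]-b[0],b[2]-b[1]]; L=max(e,key=np.linalg.norm); L=L/np.linalg.norm(L); L=L*np.sign(L[0])
    print(' yaw',np.arctan2(L[1],L[0]).round(4)); c=np.array(r[0])
    for k in(-.072,0,.072): print('  comp',k,(c+k*L).round(4))
    return im
if __name__=='__main__':
    import sys
    tray('tt'+sys.argv[1]); 
    if len(sys.argv)>2: tray('ts'+sys.argv[1],'side')
    s=get_state();print(s['eef_pos'].round(4),s['ee_rot'].round(4),s['t'],s['force'].round(1),s['width'])
E
python3 tray.py 1 s
```

```text
tray top [0.5254 0.2768] [0.1536 0.0212] 21.066261291503906 [204. 237.] 0.0353
 yaw 0.3677
  comp -0.072 [0.4582 0.2509]
  comp 0 [0.5254 0.2768]
  comp 0.072 [0.5926 0.3026]
tray side [0.5069 0.2374] [0.2276 0.0843] 20.068042755126953 [287. 211.] 0.0342
 yaw 0.3503
  comp -0.072 [0.4393 0.2127]
  comp 0 [0.5069 0.2374]
  comp 0.072 [0.5745 0.2621]
[ 0.4776 -0.1288  0.3642] [ 3.1397 -0.0066  0.016 ] 16.175 [ 0.5  0.3 -1.9] 0.03014645586766061
```

View pics/ts1.png

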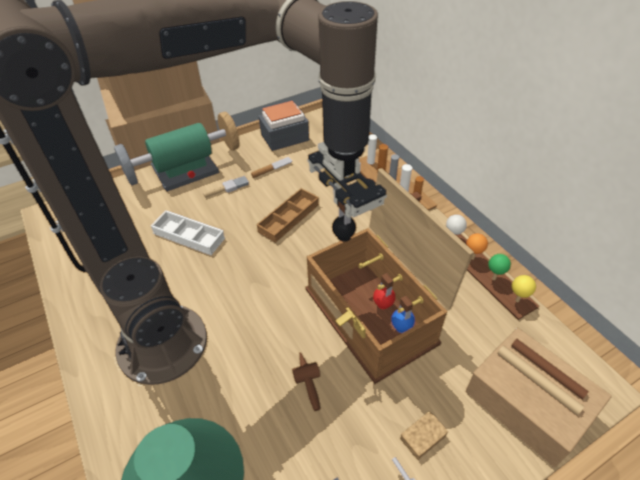

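play_rows --pt "0 0 0.044 0.012 0.048 -0.01 0.1" --pt "0 0 0.044 0.012 0.048 -0.01 0.1" --pt "0 0 0.044 0.012 0.048 -0.01 0.1" --pt "0 0 0.044 0.012 0.048 -0.02 0.1" --pt "0 0 0.044 0.012 0.048 -0.02 0.1" --pt "0 0 0.044 0.012 0.048 -0.02 0.1" --pt "0 0 0.044 0.012 0.045 -0.02 0.1" --pt "0 0 0.03 0.01 0.03 -0.02 0.1" --pt "0 0 0 0 0 -0.01 0.1" --pt "0 0 0 0 0 0 0.1"

```text
t: 17.42
eef_pos: [0.5658, 0.2426, 0.2041]
ee_rot: [3.135, 0.017, 0.362]
force: [0.7, -0.8, -0.7]
width: 0.0299
```

Run:
```python
from h import *
im,d=shot('side','s6'); im2,_=shot('top','t6')
cv2.imwrite('pics/c8.png',np.hstack([cv2.resize(im[130:280,220:350],(520,600)),cv2.resize(im2[150:300,150:220+60],(280,600))]))
s=get_state();print(s['eef_pos'].round(4),s['ee_rot'].round(4),s['t'],s['force'].round(1),s['width'])
```

```text
[0.5666 0.2427 0.2058] [3.1353 0.0139 0.3613] 17.525 [ 0.4 -0.6 -1.5] 0.029746435069567843
```

View pics/c8.png

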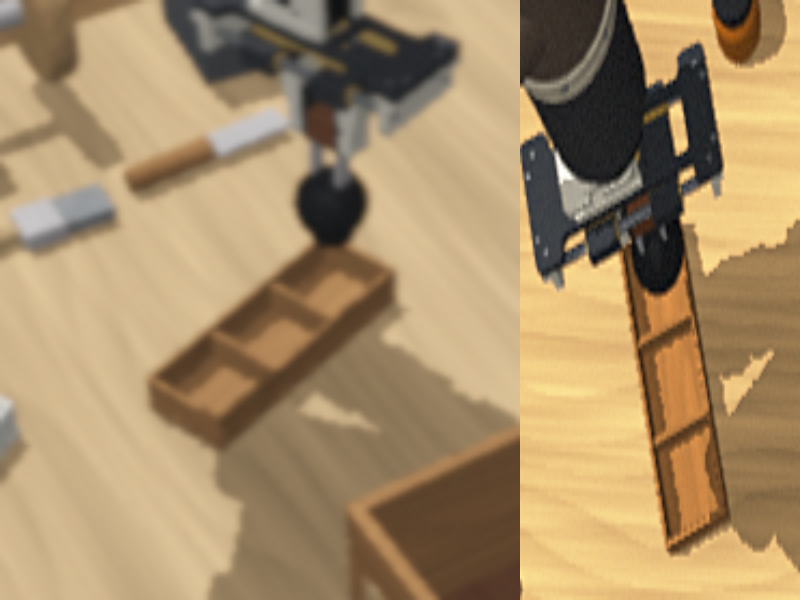

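play_rows --pt "0.01 -0.011 0 0.008 0.021 -0.02 0.1" --pt "0 0 0 0 0 -0.015 0.1" --pt "0 0 0 0 0 0 0.1"

```text
t: 17.9
eef_pos: [0.5756, 0.2618, 0.1735]
ee_rot: [-3.141, -0.005, 0.358]
force: [-1.4, 0.6, -1.3]
width: 0.0302
```

Run:
```python
from h import *
im,d=shot('side','s7'); im2,_=shot('top','t7')
cv2.imwrite('pics/c9.png',np.hstack([cv2.resize(im[130:280,220:350],(520,600)),cv2.resize(im2[150:300,150:220+60],(280,600))]))
s=get_state();print(s['eef_pos'].round(4),s['ee_rot'].round(4),s['t'],s['force'].round(1),s['width'])
```

```text
[0.5764 0.2624 0.1748] [-3.1407 -0.0071  0.3587] 18.0 [ 0.4  0.5 -0.5] 0.030051075776741657
```

View pics/c9.png

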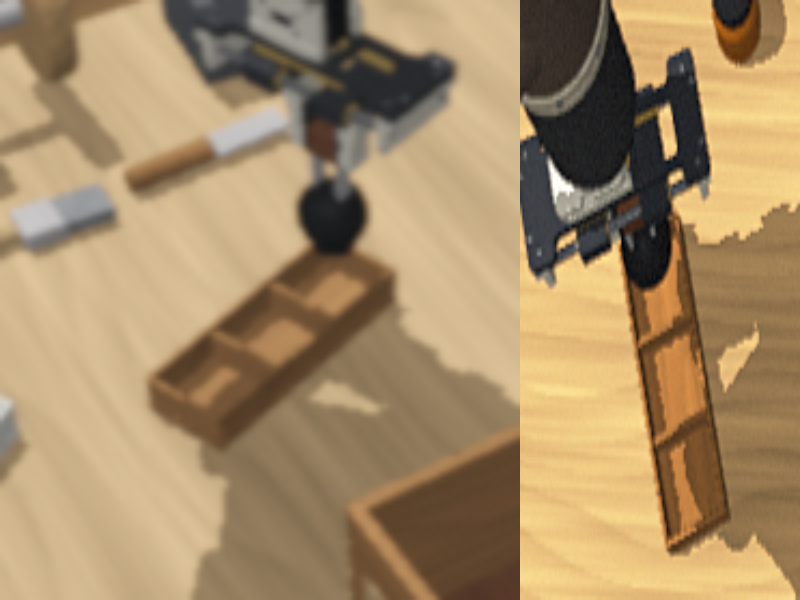

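play_rows --pt "0 0.005 0 -0.003 0.001 -0.02 0.1" --pt "0 0 0 0 0 -0.018 0.1" --pt "0 0 0 0 0 0 0.1"

```text
t: 18.38
eef_pos: [0.5731, 0.2629, 0.1359]
ee_rot: [-3.138, -0.004, 0.358]
force: [-0.6, -0.5, -0.9]
width: 0.0302
```

play_rows --pt "0 0 0 0.001 0.0005 -0.012 0.1" --pt "0 0 0 0 0 -0.01 0.1" --pt "0 0 0 0 0 -0.001 0.1"

```text
t: 18.75
eef_pos: [0.5743, 0.2635, 0.1118]
ee_rot: [-3.138, -0.004, 0.358]
force: [0.2, 0.4, -1.4]
width: 0.0297
```

play_rows --pt "0 0 0 0 0 -0.004 0.1" --pt "0 0 0 0 0 -0.001 0.1"

```text
t: 19.0
eef_pos: [0.5748, 0.2638, 0.1074]
ee_rot: [-3.138, -0.006, 0.358]
force: [-1.8, -0.8, 4.9]
width: 0.0299
```

Run:
```python
from h import *
im,d=shot('side','s8'); im2,_=shot('top','t8')
cv2.imwrite('pics/c10.png',np.hstack([cv2.resize(im[130:280,220:350],(520,600)),cv2.resize(im2[150:300,150:220+60],(280,600))]))
s=get_state();print(s['eef_pos'].round(4),s['ee_rot'].round(4),s['t'],s['force'].round(1),s['width'])
```

```text
[0.5747 0.2638 0.1074] [-3.1375 -0.0055  0.358 ] 19.1 [-1.7  0.6  2.8] 0.029756094589445503
```

View pics/c10.png

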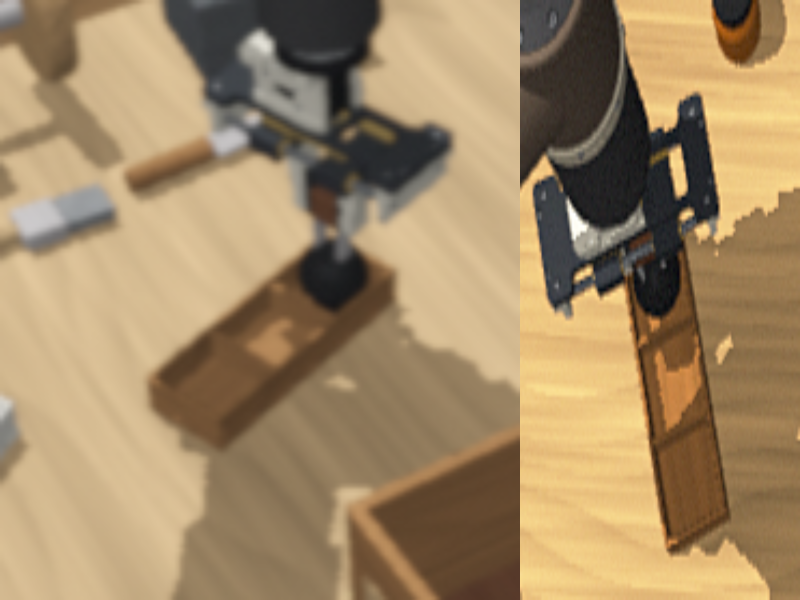

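play_rows --pt "0 0 0 0 0 0 0.42" --pt "0 0 0 0 0 0 0.5" --pt "0 0 0 0 0 0.02 0.55" --pt "0 0 0 0 0 0.05 0.6" --pt "0 0 -0.04 0 -0.03 0.05 0.6" --pt "0 0 -0.04 0 -0.05 0.05 0.6" --pt "0 0 -0.04 0 -0.05 0.02 0.6" --pt "0 0 -0.04 0 -0.05 0 0.6" --pt "0 0 -0.04 0 -0.05 0 0.6" --pt "0 0 -0.04 0 -0.05 0 0.6" --pt "0 0 -0.04 0 -0.055 0 0.6" --pt "0 0 -0.04 0 -0.055 0 0.6"

```text
t: 20.6
eef_pos: [0.5737, -0.1289, 0.2985]
ee_rot: [-3.138, -0.011, 0.034]
force: [-0.1, -0.1, 0.1]
width: 0.0525
```

```bash
cat > tray.py <<'E'
from h import *
def tray(tag, n='top'):
    im,d=shot(n,tag); P=cloud(n,d)
    m=(P[...,2]>0.029)&(P[...,2]<0.042)&(P[...,0]>0.33)&(P[...,0]<0.70)&(P[...,1]>0.10)&(P[...,1]<0.36)
    m&=(im[...,2].astype(int)-im[...,0])>35
    m=cv2.morphologyEx(m.astype(np.uint8),cv2.MORPH_CLOSE,np.ones((5,5)))
    nl,lab,st,ce=cv2.connectedComponentsWithStats(m,connectivity=8); i=1+np.argmax(st[1:,4]); q=P[(lab==i)&(abs(P[...,2]-.035)<.008)]
    r=cv2.minAreaRect(q[:,:2].astype(np.float32)); print('tray',n,np.round(r[0],4),np.round(r[1],4),r[2],ce[i].round(0),q[:,2].mean().round(4))
    b=cv2.boxPoints(r); e=[b[1]-b[0],b[2]-b[1]]; L=max(e,key=np.linalg.norm); L=L/np.linalg.norm(L); L=L*np.sign(L[0])
    print(' yaw',np.arctan2(L[1],L[0]).round(4)); c=np.array(r[0])
    for k in(-.072,0,.072): print('  comp',k,(c+k*L).round(4))
    return im
def blocks(tag,n):
    z=np.load(f'pics/{tag}.npz'); P=cloud(n,z['d'])
    m=(P[...,2]>0.128)&(P[...,2]<0.16)&(P[...,0]>0.44)&(P[...,0]<0.585)&(P[...,1]<-0.08)&(P[...,1]>-0.35)
    nl,lab,st,ce=cv2.connectedComponentsWithStats(m.astype(np.uint8))
    for i in range(1,nl):
        if st[i,4]>25:
            q=P[lab==i]; tp=q[q[:,2]>np.percentile(q[:,2],90)-0.004]; print('blk',n,ce[i].round(0),st[i,4],'top',tp.mean(0).round(4))
if __name__=='__main__':
    import sys
    tray('tt'+sys.argv[1]); blocks('tt'+sys.argv[1],'top')
    if len(sys.argv)>2: tray('ts'+sys.argv[1],'side')
    s=get_state();print(s['eef_pos'].round(4),s['ee_rot'].round(4),s['t'],s['force'].round(1),s['width'])
E
python3 tray.py 2 s
```

```text
tray top [0.5172 0.266 ] [0.177  0.0354] 20.759763717651367 [206. 239.] 0.0351
 yaw 0.3623
  comp -0.072 [0.4499 0.2405]
  comp 0 [0.5172 0.266 ]
  comp 0.072 [0.5845 0.2915]
blk top [396. 221.] 109 top [ 0.5585 -0.2151  0.144 ]
blk top [429. 223.] 110 top [ 0.5567 -0.2962  0.144 ]
tray side [0.5064 0.2375] [0.2269 0.0833] 20.648765563964844 [287. 213.] 0.0338
 yaw 0.3604
  comp -0.072 [0.4391 0.2121]
  comp 0 [0.5064 0.2375]
  comp 0.072 [0.5738 0.2629]
[ 0.5733 -0.1316  0.2981] [-3.1383 -0.0099  0.0298] 20.7 [-0.2 -0.5  0.4] 0.05267602969489836
```

View pics/tt2.png

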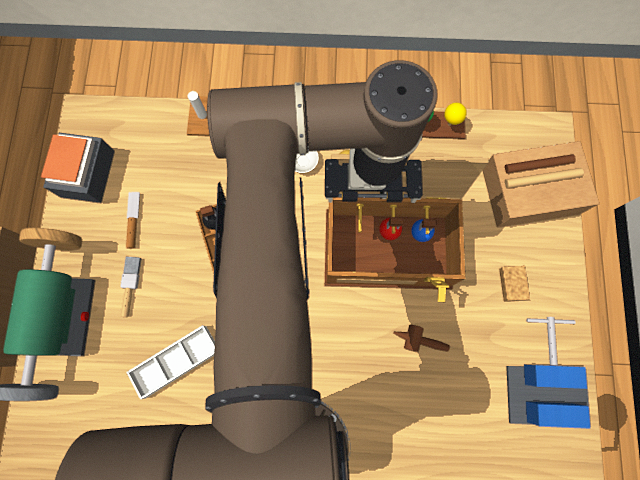

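View pics/ts2.png

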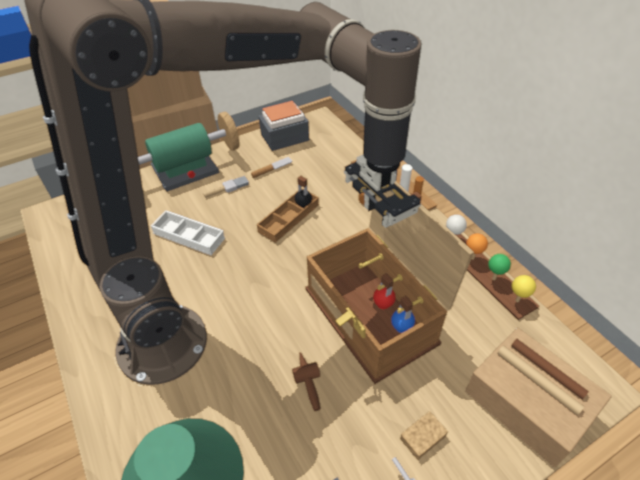

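play_rows --pt "0 0.01 -0.018 -0.008 -0.043 -0.02 0.6" --pt "-0.003 0 0 -0.008 -0.038 -0.03 0.6" --pt "0 0 0 0 0 -0.04 0.6" --pt "0 0 0 0 0 0 0.6"

```text
t: 21.2
eef_pos: [0.5569, -0.2156, 0.2067]
ee_rot: [-3.141, -0.002, 0.01]
force: [-0.9, -0.1, 0.4]
width: 0.0526
```

play_rows --pt "0 0 0 0.0 0 -0.035 0.6" --pt "0 0 0 0 0 -0.032 0.6" --pt "0 0 0 0 0 -0.005 0.55" --pt "0 0 0 0 0 0 0.5"

```text
t: 21.7
eef_pos: [0.5623, -0.2148, 0.1414]
ee_rot: [3.139, -0.012, 0.014]
force: [0.8, -0.1, 0.1]
width: 0.0451
```

play_rows --pt "0 0.011 0 -0.004 -0.001 -0.015 0.5" --pt "0 0 0 0 0 -0.002 0.45" --pt "0 0 0 0 0 0 0.1" --pt "0 0 0 0 0 0 0.1" --pt "0 0 0 0 0 0 0.1" --grip_force 20

```text
t: 22.32
eef_pos: [0.56, -0.2158, 0.1269]
ee_rot: [3.138, -0.005, 0.015]
force: [-0.9, -0.2, -1.7]
width: 0.0297
```

play_rows --pt "0 0 0 0 0 0.006 0.1" --pt "0 0 0 0 0 0.006 0.1" --pt "0 0 0 0 0 0.0 0.1"

```text
t: 22.7
eef_pos: [0.5601, -0.216, 0.1401]
ee_rot: [3.138, -0.005, 0.015]
force: [0.8, 0.4, -1.8]
width: 0.0302
```

play_rows --pt "0 0 0 -0.012 0 0 0.1" --pt "0 0 0 -0.015 0 0 0.1" --pt "0 0 0 -0.015 0 0 0.1"

```text
t: 23.08
eef_pos: [0.5153, -0.2158, 0.1395]
ee_rot: [3.138, -0.004, 0.015]
force: [-0.7, -0.9, -0.1]
width: 0.0303
```

play_rows --pt "0 0 0 -0.015 0 0 0.1" --pt "0 0 0 -0.015 0 0 0.1" --pt "0 0 0 0 0 0.015 0.1" --pt "0 0 0 0 0 0.04 0.1" --pt "0 0 0 0 0 0.05 0.1" --pt "0 0 0 0 0 0.05 0.1" --pt "0 0 0 0 0 0.05 0.1" --pt "0 0 0 0 0 0.01 0.1"

```text
t: 24.08
eef_pos: [0.4803, -0.2164, 0.3674]
ee_rot: [3.136, -0.009, 0.015]
force: [-0.8, -0.1, -1.5]
width: 0.0302
```

```bash
python3 tray.py 3 s
```

```text
tray top [0.5051 0.2384] [0.2215 0.0786] 20.9141845703125 [221. 244.] 0.0348
 yaw 0.365
  comp -0.072 [0.4379 0.2127]
  comp 0 [0.5051 0.2384]
  comp 0.072 [0.5724 0.2641]
tray side [0.5074 0.2382] [0.2267 0.0841] 20.836280822753906 [286. 214.] 0.0338
 yaw 0.3637
  comp -0.072 [0.4402 0.2126]
  comp 0 [0.5074 0.2382]
  comp 0.072 [0.5747 0.2638]
[ 0.4796 -0.216   0.3644] [ 3.1376 -0.0053  0.0148] 24.175 [-0.4  0.8 -1.7] 0.03041197743241627
```

View pics/ts3.png

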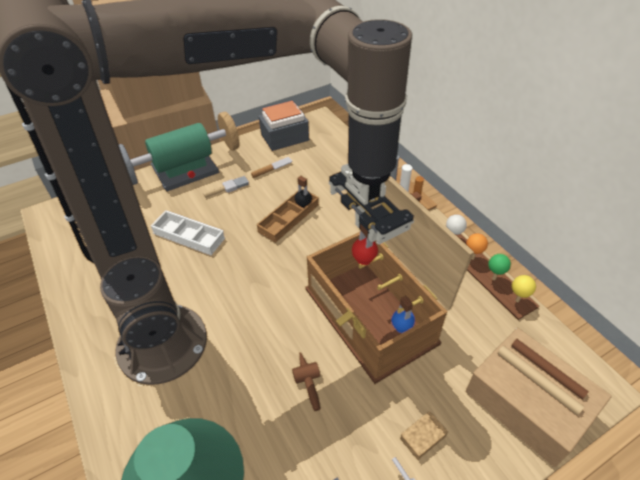

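play_rows --pt "0 0 0.038 0.004 0.05 -0.01 0.1" --pt "0 0 0.038 0.004 0.05 -0.01 0.1" --pt "0 0 0.038 0.004 0.05 -0.01 0.1" --pt "0 0 0.038 0.004 0.05 -0.01 0.1" --pt "0 0 0.038 0.004 0.05 -0.02 0.1" --pt "0 0 0.038 0.004 0.05 -0.02 0.1" --pt "0 0 0.038 0.004 0.05 -0.02 0.1" --pt "0 0 0.038 0.002 0.05 -0.02 0.1" --pt "0 0 0.038 0 0.035 -0.02 0.1" --pt "0 0 0 0 0.005 -0.015 0.1" --pt "0 0 0 0 0 0 0.1"

```text
t: 25.55
eef_pos: [0.5004, 0.2341, 0.1881]
ee_rot: [3.133, 0.02, 0.364]
force: [-0.7, -0.7, 0.1]
width: 0.0302
```

play_rows --pt "0.015 -0.016 0 0.006 0.003 -0.015 0.1" --pt "0 0 0 0 0 -0.01 0.1" --pt "0 0 0 0 0 0 0.1"

```text
t: 25.92
eef_pos: [0.5067, 0.2345, 0.1633]
ee_rot: [3.141, -0.001, 0.362]
force: [0.3, -1.0, -0.9]
width: 0.0303
```

Run:
```python
from h import *
im,d=shot('side','s9'); im2,_=shot('top','t9')
cv2.imwrite('pics/c11.png',np.hstack([cv2.resize(im[130:280,220:350],(520,600)),cv2.resize(im2[150:300,150:220+60],(280,600))]))
s=get_state();print(s['eef_pos'].round(4),s['ee_rot'].round(4),s['t'],s['force'].round(1),s['width'])
```

```text
[0.5072 0.2351 0.1641] [ 3.1411e+00 -2.2000e-03  3.6210e-01] 26.025 [-0.   0.1 -0.6] 0.029880678242956697
```

View pics/c11.png

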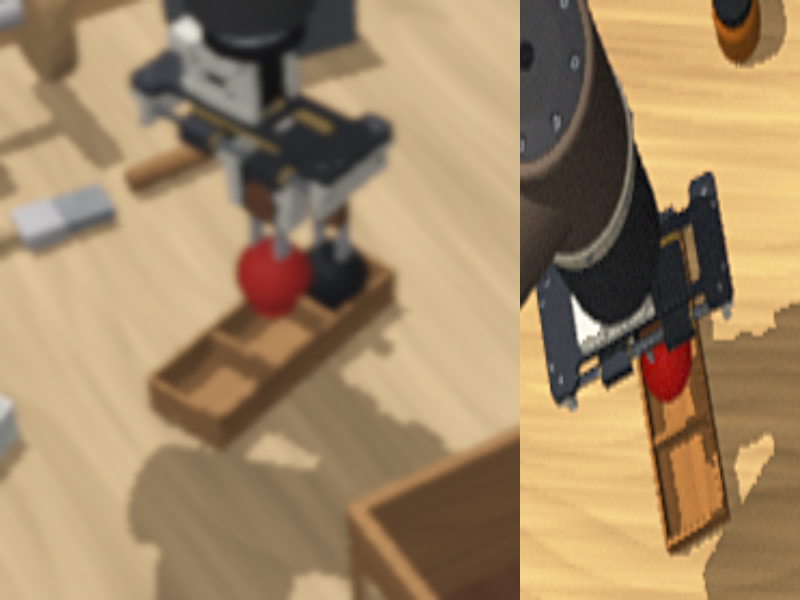

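play_rows --pt "0 0 0 -0.001 0.003 -0.018 0.1" --pt "0 0 0 0 0 -0.014 0.1" --pt "0 0 0 0 0 0 0.1"

```text
t: 26.4
eef_pos: [0.5072, 0.2383, 0.1335]
ee_rot: [-3.141, -0.005, 0.362]
force: [-0.6, 0.4, -0.7]
width: 0.0302
```

play_rows --pt "0 0 0 0 0 -0.012 0.1" --pt "0 0 0 0 0 -0.01 0.1" --pt "0 0 0 0 0 -0.002 0.1" --pt "0 0 0 0 0 -0.002 0.1"

```text
t: 26.9
eef_pos: [0.5082, 0.2388, 0.1073]
ee_rot: [-3.141, -0.008, 0.362]
force: [-1.5, 0.8, 15.2]
width: 0.0298
```

play_rows --pt "0 0 0 0 0 0 0.42" --pt "0 0 0 0 0 0 0.5" --pt "0 0 0 0 0 0.02 0.55" --pt "0 0 0 0 0 0.05 0.6" --pt "0 0 -0.04 0.005 -0.03 0.05 0.6" --pt "0 0 -0.04 0.005 -0.05 0.05 0.6" --pt "0 0 -0.04 0.005 -0.055 0.02 0.6" --pt "0 0 -0.04 0.005 -0.055 0 0.6" --pt "0 0 -0.04 0.005 -0.058 0 0.6" --pt "0 0 -0.04 0.005 -0.058 0 0.6" --pt "0 0 -0.04 0.005 -0.058 0 0.6" --pt "0 0 -0.04 0.005 -0.058 0 0.6"

```text
t: 28.4
eef_pos: [0.5472, -0.1866, 0.3007]
ee_rot: [-3.141, -0.016, 0.04]
force: [0.7, 0.3, -0.3]
width: 0.0526
```

play_rows --pt "0 0 -0.03 0.005 -0.055 0 0.6" --pt "0 0 0 0.005 -0.04 0 0.6" --pt "0 0 0 0 0 0 0.6"

```text
t: 28.78
eef_pos: [0.5563, -0.2888, 0.3002]
ee_rot: [-3.141, -0.015, 0.004]
force: [-1.3, 0.4, -0.1]
width: 0.0526
```

```bash
python3 tray.py 4 s
```

```text
tray top [0.5053 0.2385] [0.2211 0.0787] 20.84527015686035 [222. 245.] 0.035
 yaw 0.3638
  comp -0.072 [0.438  0.2128]
  comp 0 [0.5053 0.2385]
  comp 0.072 [0.5726 0.2641]
blk top [429. 223.] 109 top [ 0.5562 -0.2972  0.145 ]
tray side [0.5072 0.2375] [0.2246 0.0851] 21.091869354248047 [287. 215.] 0.0344
 yaw 0.3681
  comp -0.072 [0.44   0.2116]
  comp 0 [0.5072 0.2375]
  comp 0.072 [0.5743 0.2635]
[ 0.5564 -0.2866  0.3007] [-3.1413 -0.016   0.006 ] 28.875 [-0.1  0.7 -0.3] 0.0526206638755958
```

View pics/ts4.png

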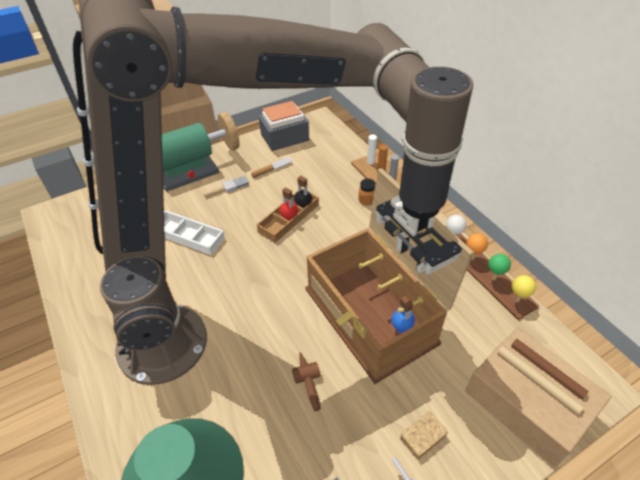

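Black and red are standing. Blue is next, with its block at (0.556, -0.298).

play_rows --pt "0 0.014 0.008 0 -0.011 -0.03 0.6" --pt "0 0 0 0 0 -0.035 0.6" --pt "0 0 0 0 0 -0.03 0.6" --pt "0 0 0 0 0 0 0.6"

```text
t: 29.38
eef_pos: [0.557, -0.2934, 0.2058]
ee_rot: [3.142, -0.006, 0.019]
force: [-0.3, -0.6, 0.1]
width: 0.0526
```

play_rows --pt "0 0.004 -0.005 -0.002 -0.004 -0.035 0.6" --pt "0 0 0 -0.001 0 -0.032 0.6" --pt "0 0 0 0 0 -0.005 0.55" --pt "0 0 0 0 0 0 0.5"

```text
t: 29.88
eef_pos: [0.5587, -0.2959, 0.1408]
ee_rot: [3.137, -0.011, 0.02]
force: [-0.0, -0.5, 0.1]
width: 0.0451
```

play_rows --pt "0.004 0.011 -0.006 -0.003 -0.0015 -0.014 0.5" --pt "0 0 0 0 0 -0.002 0.45" --pt "0 0 0 0 0 0 0.1" --pt "0 0 0 0 0 0 0.1" --pt "0 0 0 0 0 0 0.1" --grip_force 20

```text
t: 30.5
eef_pos: [0.5572, -0.2977, 0.1274]
ee_rot: [3.141, -0.004, 0.014]
force: [0.0, -0.2, -1.9]
width: 0.0299
```

play_rows --pt "0 0 0 0 0 0.006 0.1" --pt "0 0 0 0 0 0.006 0.1" --pt "0 0 0 0 0 0.0 0.1"

```text
t: 30.88
eef_pos: [0.5572, -0.2978, 0.1405]
ee_rot: [3.14, -0.005, 0.014]
force: [0.9, 0.5, -0.8]
width: 0.0297
```

play_rows --pt "0 0 0 -0.012 0 0 0.1" --pt "0 0 0 -0.015 0 0 0.1" --pt "0 0 0 -0.015 0 0 0.1"

```text
t: 31.25
eef_pos: [0.5125, -0.2976, 0.1399]
ee_rot: [3.141, -0.004, 0.014]
force: [0.5, -0.5, -1.2]
width: 0.0301
```

play_rows --pt "0 0 0 -0.015 0 0 0.1" --pt "0 0 0 -0.014 0 0 0.1" --pt "0 0 0 0 0 0.015 0.1" --pt "0 0 0 0 0 0.04 0.1" --pt "0 0 0 0 0 0.05 0.1" --pt "0 0 0 0 0 0.05 0.1" --pt "0 0 0 0 0 0.05 0.1" --pt "0 0 0 0 0 0.01 0.1"

```text
t: 32.25
eef_pos: [0.479, -0.2981, 0.3682]
ee_rot: [3.138, -0.008, 0.014]
force: [-0.4, -0.2, -1.7]
width: 0.0302
```

```bash
python3 tray.py 5 s
```

```text
tray top [0.5059 0.2387] [0.2228 0.0789] 20.81186866760254 [222. 245.] 0.0349
 yaw 0.3632
  comp -0.072 [0.4386 0.2131]
  comp 0 [0.5059 0.2387]
  comp 0.072 [0.5732 0.2643]
tray side [0.5059 0.2363] [0.2242 0.0817] 20.417171478271484 [286. 216.] 0.0342
 yaw 0.3563
  comp -0.072 [0.4385 0.2112]
  comp 0 [0.5059 0.2363]
  comp 0.072 [0.5734 0.2614]
[ 0.4784 -0.2975  0.3651] [ 3.1398 -0.0044  0.0137] 32.35 [ 0.3  0.7 -1.6] 0.02973257001634
```

View pics/ts5.png

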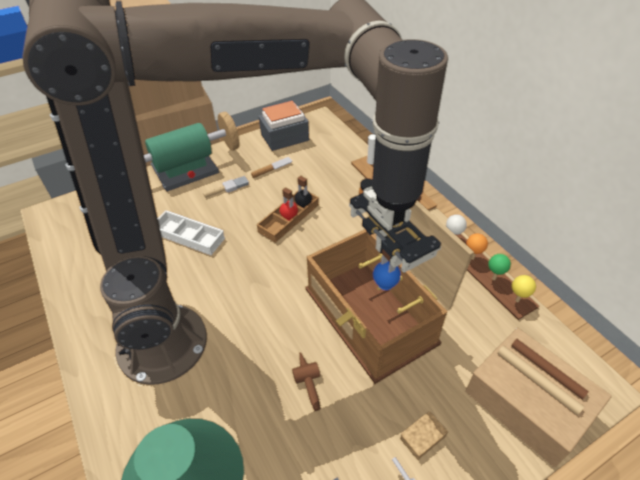

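play_rows --pt "0 0 0.035 -0.002 0.05 -0.01 0.1" --pt "0 0 0.035 -0.002 0.05 -0.01 0.1" --pt "0 0 0.035 -0.002 0.05 -0.01 0.1" --pt "0 0 0.035 -0.003 0.05 -0.01 0.1" --pt "0 0 0.035 -0.003 0.05 -0.01 0.1" --pt "0 0 0.035 -0.003 0.05 -0.02 0.1" --pt "0 0 0.035 -0.003 0.05 -0.02 0.1" --pt "0 0 0.035 -0.003 0.05 -0.02 0.1" --pt "0 0 0.035 -0.003 0.05 -0.02 0.1" --pt "0 0 0.035 -0.003 0.035 -0.02 0.1" --pt "0 0 0 0 0.005 -0.01 0.1" --pt "0 0 0 0 0 0 0.1"

```text
t: 33.85
eef_pos: [0.4397, 0.2041, 0.1833]
ee_rot: [3.137, 0.022, 0.373]
force: [-0.0, 0.0, -0.9]
width: 0.0298
```

play_rows --pt "0.012 -0.019 -0.01 0.0 0.008 -0.012 0.1" --pt "0 0 0 0 0 -0.01 0.1" --pt "0 0 0 0 0 0 0.1"

```text
t: 34.22
eef_pos: [0.4399, 0.2097, 0.1611]
ee_rot: [3.141, 0.0, 0.36]
force: [0.9, 0.0, -0.7]
width: 0.0299
```

Run:
```python
from h import *
im,d=shot('side','s10'); im2,_=shot('top','t10')
cv2.imwrite('pics/c12.png',np.hstack([cv2.resize(im[130:280,220:350],(520,600)),cv2.resize(im2[150:300,150:220+60],(280,600))]))
s=get_state();print(s['eef_pos'].round(4),s['ee_rot'].round(4),s['t'],s['force'].round(1),s['width'])
```

```text
[0.4405 0.2103 0.1619] [-3.1415e+00 -1.5000e-03  3.6010e-01] 34.325 [ 0.2  0.4 -1.3] 0.029909960578772467
```

View pics/c12.png

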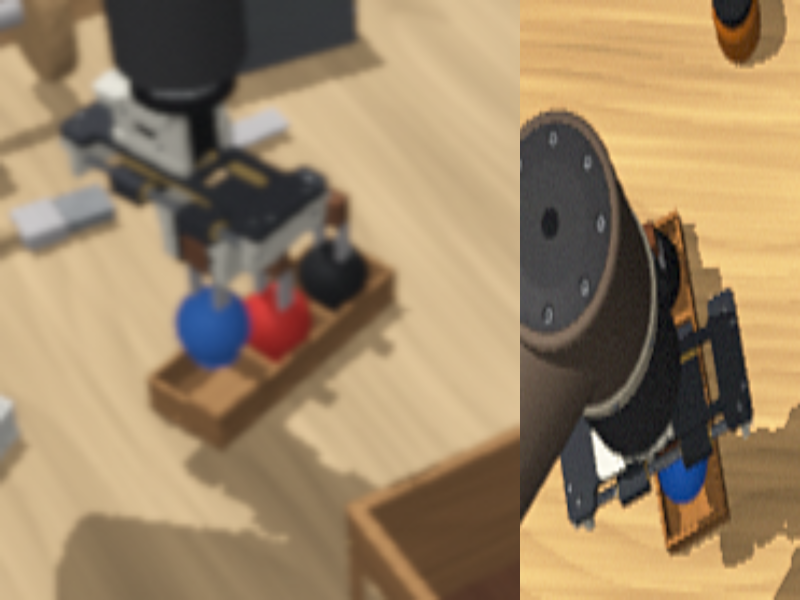

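play_rows --pt "0 0 0 -0.002 0.002 -0.018 0.1" --pt "0 0 0 0 0 -0.014 0.1" --pt "0 0 0 0 0 0 0.1"

```text
t: 34.7
eef_pos: [0.4397, 0.2123, 0.1307]
ee_rot: [-3.141, -0.004, 0.359]
force: [-0.4, 0.3, -1.1]
width: 0.0295
```

play_rows --pt "0 0 0 -0.0005 0 -0.012 0.1" --pt "0 0 0 0 0 -0.009 0.1" --pt "0 0 0 0 0 -0.001 0.1" --pt "0 0 0 0 0 -0.001 0.1"

```text
t: 35.2
eef_pos: [0.4402, 0.2128, 0.1074]
ee_rot: [-3.14, -0.006, 0.36]
force: [-2.2, -0.1, 11.2]
width: 0.0297
```

play_rows --pt "0 0 0 0 0 0 0.42" --pt "0 0 0 0 0 0 0.5" --pt "0 0 0 0 0 0.02 0.55" --pt "0 0 0 0 0 0.05 0.6" --pt "0 0 -0.04 0.02 0 0.055 0.6" --pt "0 0 -0.04 0.03 -0.015 0.05 0.6" --pt "0 0 -0.04 0.035 -0.025 0.04 0.6" --pt "0 0 -0.04 0.035 -0.04 0.03 0.6" --pt "0 0 -0.04 0.03 -0.04 0.02 0.6" --pt "0 0 -0.04 0.03 -0.04 0.01 0.6" --pt "0 0 -0.04 0.025 -0.04 0 0.6" --pt "0 0 -0.04 0.02 -0.04 0 0.6"

```text
t: 36.7
eef_pos: [0.6693, -0.0337, 0.3954]
ee_rot: [-3.139, -0.013, 0.037]
force: [0.5, -0.1, 0.3]
width: 0.0525
```

```bash
python3 tray.py 6 s
python3 - <<'E'
import cv2,numpy as np
a=cv2.imread('pics/tt6.png');b=cv2.imread('pics/ts6.png')
cv2.imwrite('pics/c13.png',np.hstack([cv2.resize(b[150:280,220:350],(400,400)),cv2.resize(a[150:300,150:300],(400,400))]))
E
```

```text
Traceback (most recent call last):
  File "tray.py", line 22, in <module>
    tray('tt'+sys.argv[1]); blocks('tt'+sys.argv[1],'top')
    ~~~~^^^^^^^^^^^^^^^^^^
  File "tray.py", line 7, in tray
    nl,lab,st,ce=cv2.connectedComponentsWithStats(m,connectivity=8); i=1+np.argmax(st[1:,4]); q=P[(lab==i)&(abs(P[...,2]-.035)<.008)]
                                                                         ~~~~~~~~~^^^^^^^^^^
ValueError: attempt to get argmax of an empty sequence
[ WARN:0@0.032] global loadsave.cpp:275 findDecoder imread_('pics/ts6.png'): can't open/read file: check file path/integrity
Traceback (most recent call last):
TypeError: 'NoneType' object is not subscriptable
```

View pics/tt6.png

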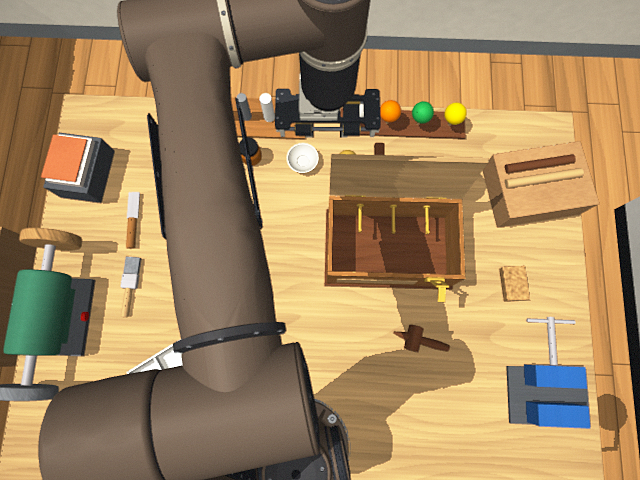

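The arm hides the tray from the top camera, so I'll use the side view, and measure the pull at (379,149) at the same time.

Run:
```python
from h import *
b,d=shot('side','s11')
cv2.imwrite('pics/c13.png',cv2.resize(b[140:290,220:400],(720,600)))
z=np.load('pics/tt6.npz');
for n,im,dd in(('top',z['im'],z['d']),('side',b,d)):
    P=cloud(n,dd); m=(P[...,2]>0.26)&(P[...,2]<0.37)&(P[...,0]>0.62)&(P[...,0]<0.76)&(P[...,1]>-0.21)&(P[...,1]<-0.1)
    m2=m&(im.max(2)<110)
    nl,lab,st,ce=cv2.connectedComponentsWithStats(m2.astype(np.uint8))
    for i in range(1,nl):
        if st[i,4]>10: q=P[lab==i]; print(n,ce[i].round(0),st[i,4],q.mean(0).round(3),q.min(0).round(3),q.max(0).round(3))
    # lid plane
    m=(P[...,2]>0.17)&(P[...,2]<0.36)&(P[...,0]>0.56)&(P[...,0]<0.68)&(P[...,1]>-0.37)&(P[...,1]<-0.06)
    q=P[m]; print(n,'lid pts',len(q), np.polyfit(q[:,2],q[:,0],1) if len(q) else '')
s=get_state();print(s['eef_pos'].round(4),s['ee_rot'].round(4),s['t'])
```

```text
top [379. 148.] 109 [ 0.666 -0.149  0.325] [ 0.652 -0.158  0.311] [ 0.681 -0.14   0.33 ]
top lid pts 5487 [0.10448724 0.59800417]
side [416. 196.] 53 [ 0.67  -0.156  0.325] [ 0.642 -0.192  0.311] [ 0.68  -0.143  0.35 ]
side lid pts 5915 [0.09344271 0.60188902]
[ 0.6697 -0.0359  0.3941] [-3.1402 -0.0107  0.0335] 36.8
```

View pics/c13.png

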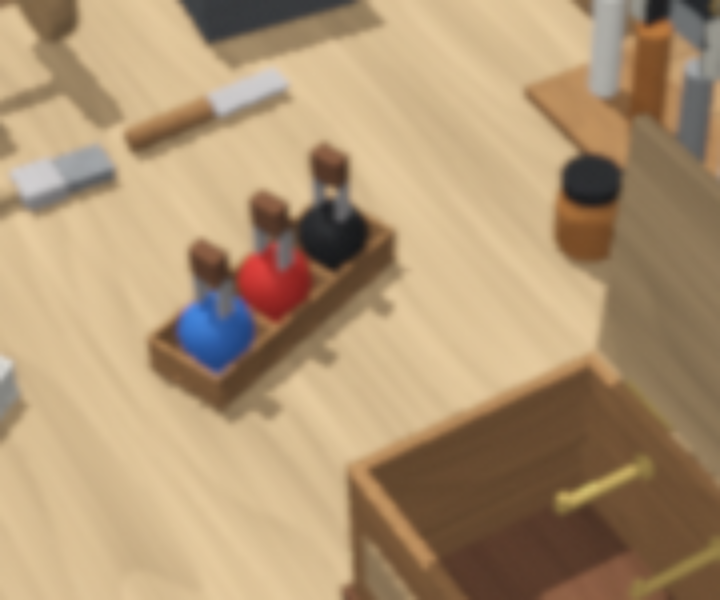

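play_rows --pt "0 0.005 -0.01 0.002 -0.05 0 0.6" --pt "0 0.005 -0.01 0.001 -0.05 0 0.6" --pt "0 0 0 0 -0.008 -0.02 0.6" --pt "0 0 0 0 0 -0.02 0.6" --pt "0 0 0 0 0 0 0.6"

```text
t: 37.42
eef_pos: [0.6725, -0.1473, 0.3526]
ee_rot: [-3.139, 0.0, 0.012]
force: [-0.5, -0.3, 0.6]
width: 0.0528
```

play_rows --pt "0 0 0 0 -0.002 -0.025 0.6" --pt "0 0 0 0 0 -0.015 0.5" --pt "0 0 0 0 0 -0.002 0.4" --pt "0 0 0 0 0 0 0.0" --pt "0 0 0 0 0 0 0.0" --pt "0 0 0 0 0 0 0.0" --grip_force 30

```text
t: 38.17
eef_pos: [0.6739, -0.1493, 0.3147]
ee_rot: [3.141, -0.005, 0.014]
force: [-0.1, -0.1, -4.6]
width: 0.0218
```

play_rows --pt "0 0 0 0 0 0 0.4" --pt "0 0 0 -0.001 0 -0.008 0.4" --pt "0 0 0 0 0 -0.002 0.4" --pt "0 0 0 0 0 -0.001 0.0" --pt "0 0 0 0 0 -0.001 0.0" --pt "0 0 0 0 0 -0.001 0.0"

```text
t: 38.92
eef_pos: [0.6734, -0.1493, 0.3035]
ee_rot: [3.14, -0.009, 0.015]
force: [-1.2, 1.7, 6.2]
width: 0.0219
```

```bash
cat > arc.py <<'E'
import numpy as np,sys
# usage: x z(TCP) hinge x z ; step; n ; sign (+ => toward -x): rotates the grasp point about hinge at its radius
x,z,hx,hz,r0,step,n=map(float,sys.argv[1:])
rx,rz=x-hx,z+.008-hz; a=np.arctan2(rz,rx); r=np.hypot(rx,rz); print('r',r,'ang',a)
k=np.arange(1,int(n)+1); rr=r+(r0-r)*k/n; p=np.c_[rr*np.cos(a+step*k),rr*np.sin(a+step*k)]
p=np.vstack([[rx,rz],p]); print((np.diff(p,axis=0)*1000).round(1).tolist())
E
python3 arc.py 0.6734 0.3035 0.614 0.150 0.1755 0.075 7
```

```text
r 0.17207733726438237 ang 1.2183512421312255
[[-12.1, 4.5], [-12.5, 3.6], [-12.7, 2.6], [-12.9, 1.7], [-13.1, 0.7], [-13.1, -0.3], [-13.1, -1.3]]
```

play_rows --pt "0 0 0 -0.012 0 0.0045 0" --pt "0 0 0 -0.0125 0 0.0035 0" --pt "0 0 0 -0.0125 0 0.0025 0" --pt "0 0 0 -0.013 0 0.0017 0" --pt "0 0 0 -0.013 0 0.0007 0" --pt "0 0 0 -0.013 0 -0.0003 0" --pt "0 0 0 -0.013 0 -0.0013 0"

```text
t: 39.8
eef_pos: [0.5914, -0.1503, 0.3119]
ee_rot: [3.139, -0.024, 0.013]
force: [5.7, -2.1, -2.5]
width: 0.0216
```

```bash
python3 arc.py 0.5914 0.3119 0.614 0.150 0.1755 0.075 7
```

```text
r 0.17139652855294357 ang 1.7030394194205867
[[-12.8, -1.6], [-12.7, -2.6], [-12.5, -3.5], [-12.2, -4.5], [-11.9, -5.4], [-11.5, -6.3], [-11.0, -7.2]]
```

play_rows --pt "0 0.01 0 -0.0128 0 -0.0017 0" --pt "0 0.01 0 -0.0127 0 -0.0027 0" --pt "0 0 0 -0.0125 0 -0.0037 0" --pt "0 0 0 -0.0122 0 -0.0047 0" --pt "0 0 0 -0.0118 0 -0.0056 0" --pt "0 0 0 -0.0113 0 -0.0065 0" --pt "0 0 0 -0.0108 0 -0.0075 0"

```text
t: 40.67
eef_pos: [0.5157, -0.1513, 0.2828]
ee_rot: [3.137, -0.031, 0.013]
force: [3.1, -2.7, 4.1]
width: 0.0216
```

```bash
python3 - <<'E'
from h import *
b,d=shot('side','s12')
cv2.imwrite('pics/c14.png',cv2.resize(b[180:380,280:480],(600,600)))
s=get_state();print(s['eef_pos'].round(4),s['ee_rot'].round(4),s['t'],s['force'])
E
python3 arc.py $(python3 -c "
from station import *
p=get_state()['eef_pos'];print(p[0],p[2])") 0.614 0.150 0.1735 0.075 7
```

```text
[ 0.514  -0.1513  0.2817] [ 3.1379 -0.0289  0.013 ] 40.725 [ 2.28778486 -3.69765108 -1.52840764]
r 0.17175698534586883 ang 2.1919479905161863
[[-10.3, -7.7], [-9.8, -8.5], [-9.1, -9.2], [-8.4, -9.8], [-7.7, -10.5], [-6.9, -11.0], [-6.0, -11.5]]
```

View pics/c14.png

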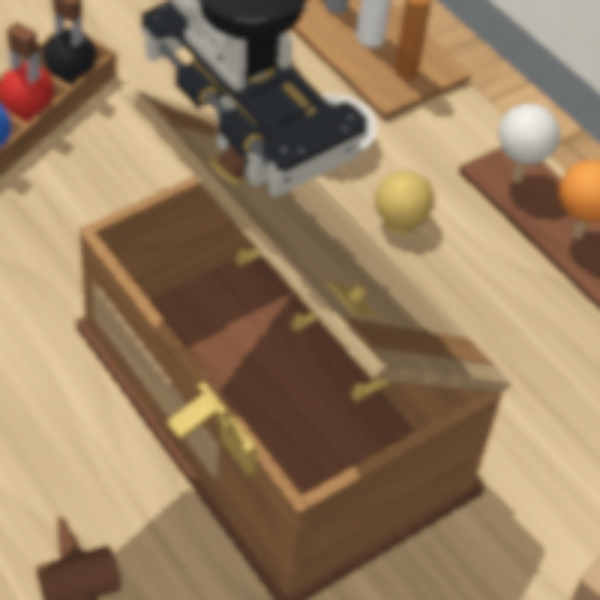

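Closing well, with the hasp back and out of the way.

play_rows --pt "0 0.01 0 -0.0103 0 -0.008 0" --pt "0 0.01 0 -0.0098 0 -0.009 0" --pt "0 0 0 -0.0091 0 -0.0095 0" --pt "0 0 0 -0.0084 0 -0.01 0" --pt "0 0 0 -0.0077 0 -0.0107 0" --pt "0 0 0 -0.0069 0 -0.0112 0" --pt "0 0 0 -0.006 0 -0.0117 0"

```text
t: 41.6
eef_pos: [0.4541, -0.152, 0.2085]
ee_rot: [3.137, -0.012, 0.013]
force: [5.6, -4.7, 2.4]
width: 0.0221
```

```bash
python3 arc.py $(python3 -c "
from station import *
p=get_state()['eef_pos'];print(p[0],p[2])") 0.614 0.150 0.1735 0.07 4
```

```text
r 0.1731287081824605 ang 2.74758277616104
[[-4.3, -11.3], [-3.5, -11.6], [-2.7, -11.8], [-1.9, -12.0]]
```

play_rows --pt "0 0 0 -0.0043 0 -0.0115 0" --pt "0 0 0 -0.003 0 -0.0115 0" --pt "0 0 0 -0.001 0 -0.005 0" --pt "0 0 0 0 0 -0.003 0"

```text
t: 42.1
eef_pos: [0.4442, -0.1523, 0.1775]
ee_rot: [3.136, -0.011, 0.014]
force: [-13.7, 10.1, 47.5]
width: 0.0219
```

play_rows --pt "0 0 0 0 0 0.0 0.4" --pt "0 0 0 0 0 0.005 0.5" --pt "0 0.01 0 0 0 0.03 0.5" --pt "0 0 0 0 0 0.05 0.5" --pt "0 0 0 -0.005 -0.02 0.04 0.4" --pt "0 0 0 -0.01 -0.04 0.0 0.4" --pt "0 0 0 -0.02 -0.04 0.0 0.4" --pt "0 0 0 -0.02 -0.02 0.0 0.4" --pt "0 0 0 0 0 0 0.4"

```text
t: 43.22
eef_pos: [0.3785, -0.2724, 0.2996]
ee_rot: [-3.142, 0.023, 0.016]
force: [0.7, 0.3, -0.4]
width: 0.0349
```

Run:
```python
from h import *
b,d=shot('side','s13');a,da=shot('top','t13')
cv2.imwrite('pics/c15.png',cv2.resize(b[180:380,280:480],(600,600)))
for n,im,dd in(('top',a,da),('side',b,d)):
    P=cloud(n,dd)
    m=(P[...,0]>0.46)&(P[...,0]<0.6)&(P[...,1]>-0.36)&(P[...,1]<-0.07)&(P[...,2]<0.25)&(P[...,2]>0.1)
    q=P[m]; print(n,'lid z vs x',np.polyfit(q[:,0],q[:,2],1),np.median(q[:,2]))
    m=(P[...,0]>0.3)&(P[...,0]<0.415)&(P[...,1]>-0.34)&(P[...,1]<-0.26)&(P[...,2]>0.16)&(P[...,2]<0.26)&(im[...,2].astype(int)-im[...,0]>60)
    q=P[m]; print(n,'hasp',len(q), q.mean(0).round(3) if len(q) else '',q.min(0).round(3) if len(q) else '',q.max(0).round(3)if len(q) else '')
s=get_state();print(s['eef_pos'].round(4),s['ee_rot'].round(4),s['t'],s['force'])
```

```text
top lid z vs x [-0.17024661  0.24098407] 0.16155940121628748
top hasp 46 [ 0.36  -0.304  0.22 ] [ 0.354 -0.312  0.215] [ 0.366 -0.296  0.225]
side lid z vs x [-0.00567009  0.16611736] 0.1630257434731825
side hasp 206 [ 0.383 -0.308  0.21 ] [ 0.354 -0.325  0.161] [ 0.414 -0.285  0.234]
[ 0.3797 -0.2716  0.2997] [3.1414 0.0219 0.0173] 43.325 [ 0.03455867  0.2234518  -0.29209116]
```

View pics/c15.png

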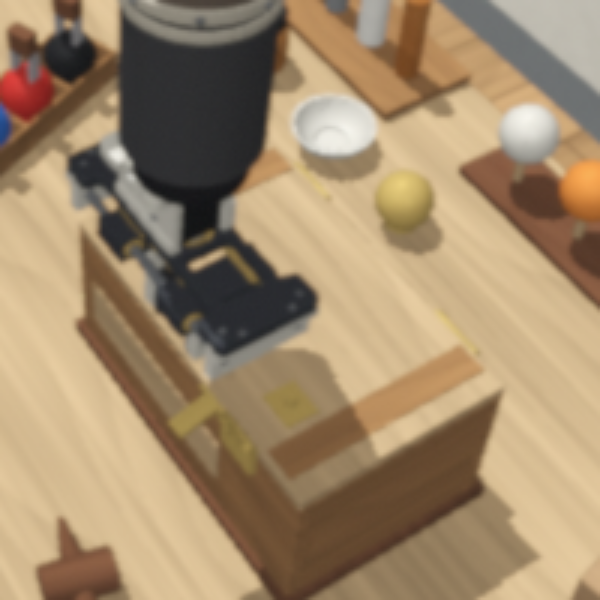

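play_rows --pt "0 -0.022 0 -0.017 -0.031 0 0.4" --pt "0 0 0 0 0 -0.02 0.4" --pt "0 0 0 0 0 -0.01 0.4" --pt "0 0 0 0 0 0 0.4"

```text
t: 43.82
eef_pos: [0.364, -0.301, 0.2681]
ee_rot: [-3.141, 0.002, 0.022]
force: [-0.9, -0.4, -0.2]
width: 0.035
```

play_rows --pt "0 0 -0.008 -0.003 -0.002 -0.03 0.4" --pt "0 0 0 -0.001 0 -0.022 0.4" --pt "0 0 0 0 0 -0.003 0.4" --pt "0 0 0 0 0 0 0.4"

```text
t: 44.32
eef_pos: [0.3629, -0.3023, 0.2147]
ee_rot: [3.14, -0.001, 0.018]
force: [0.4, -0.4, 0.9]
width: 0.0351
```

play_rows --pt "0 0 0 -0.001 -0.001 -0.004 0.3" --pt "0 0 0 0 0 0 0.0" --pt "0 0 0 0 0 0 0.0" --pt "0 0 0 0 0 0 0.0" --grip_force 15

```text
t: 44.82
eef_pos: [0.363, -0.3033, 0.2124]
ee_rot: [3.14, -0.004, 0.018]
force: [0.3, -0.0, -2.2]
width: 0.016
```

```bash
python3 - <<'E'
from h import *
b,d=shot('side','s14')
cv2.imwrite('pics/c16.png',cv2.resize(b[180:380,250:450],(600,600)))
E
python3 arc.py $(python3 -c "
from station import *
p=get_state()['eef_pos'];print(p[0],p[2])") 0.409 0.164 0.0715 -0.155 6
```

```text
r 0.07277328625859503 ang 2.255174814664772
[[9.4, 6.2], [10.2, 4.7], [10.8, 3.1], [11.1, 1.4], [11.1, -0.4], [10.9, -2.1]]
```

View pics/c16.png

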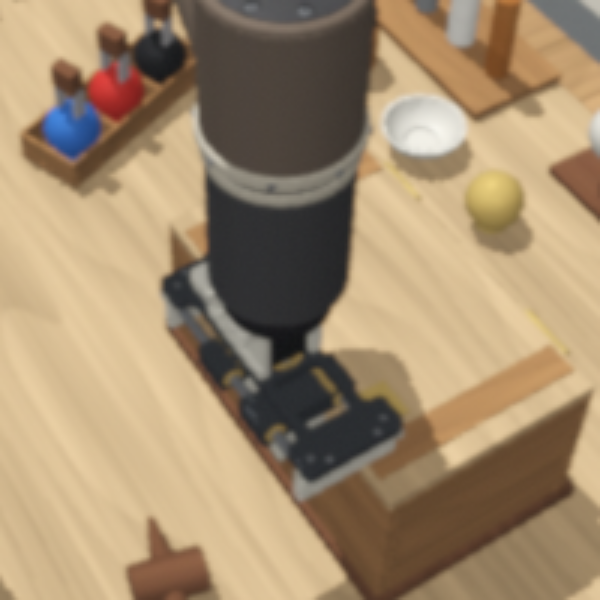

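play_rows --pt "0 0 0 0.0095 0 0.006 0" --pt "0 0 0 0.01 0 0.0045 0" --pt "0 0 0 0.011 0 0.003 0" --pt "0 0 0 0.011 0 0.0014 0" --pt "0 0 0 0.011 0 -0.0005 0" --pt "0 0 0 0.011 0 -0.002 0"

```text
t: 45.62
eef_pos: [0.4278, -0.3025, 0.2267]
ee_rot: [3.141, 0.001, 0.017]
force: [-3.0, 2.8, 1.4]
width: 0.0157
```

```bash
python3 arc.py $(python3 -c "
from station import *
p=get_state()['eef_pos'];print(p[0],p[2])") 0.409 0.164 0.0715 -0.155 6
```

```text
r 0.07315899764783251 ang 1.3105920888632727
[[10.6, -4.0], [9.8, -5.6], [8.8, -7.0], [7.6, -8.2], [6.2, -9.3], [4.7, -10.1]]
```

play_rows --pt "0 0 0 0.0106 0 -0.004 0" --pt "0 0 0 0.0098 0 -0.0056 0" --pt "0 0 0 0.0088 0 -0.007 0" --pt "0 0 0 0.0076 0 -0.008 0" --pt "0 0 0 0.006 0 -0.009 0" --pt "0 0 0 0.004 0 -0.008 0"

```text
t: 46.38
eef_pos: [0.478, -0.3019, 0.181]
ee_rot: [-3.141, 0.003, 0.018]
force: [-3.3, 3.6, 2.7]
width: 0.016
```

```bash
python3 arc.py $(python3 -c "
from station import *
p=get_state()['eef_pos'];print(p[0],p[2])") 0.409 0.164 0.0715 -0.05 2
```

```text
r 0.0733802434042563 ang 0.34802916323585636
[[0.3, -3.8], [0.1, -3.7]]
```

play_rows --pt "0 0 0 0 0 -0.003 0" --pt "0 0 0 0 0 -0.003 0"

```text
t: 46.62
eef_pos: [0.479, -0.3021, 0.1786]
ee_rot: [3.141, 0.001, 0.02]
force: [-11.8, 14.5, 32.8]
width: 0.0157
```

Firm contact. I'll release, lift and check.

play_rows --pt "0 0 0 0 0 0 0.35" --pt "0 0 0 0 0 0.003 0.4" --pt "0 0 0 0 0 0.04 0.4" --pt "0 0 0 0 0 0.05 0.4" --pt "0 0 0 0 0 0.05 0.4" --pt "0 0 0 0.005 -0.05 0.03 0.4" --pt "0 0 0 0.005 -0.055 0 0.4" --pt "0 0 0 0.005 -0.055 0 0.4" --pt "0 0 0 0.005 -0.05 0 0.4" --pt "0 0 0 0 0 0 0.4"

```text
t: 47.88
eef_pos: [0.5029, -0.5229, 0.3569]
ee_rot: [3.132, -0.009, 0.021]
force: [0.6, 0.4, -0.2]
width: 0.0351
```

```bash
python3 - <<'E'
from h import *
b,d=shot('side','s15');a,da=shot('top','t15')
cv2.imwrite('pics/c17.png',np.hstack([cv2.resize(b[180:380,220:420],(400,600)),cv2.resize(a[180:300,310:470],(400,600))]))
for n,im,dd in(('top',a,da),('side',b,d)):
    P=cloud(n,dd)
    m=(P[...,0]>0.49)&(P[...,0]<0.6)&(P[...,1]>-0.36)&(P[...,1]<-0.07)&(P[...,2]<0.2)&(P[...,2]>0.1)
    q=P[m]; print(n,'lid z vs x',np.polyfit(q[:,0],q[:,2],1),np.median(q[:,2]))
    m=(P[...,2]>0.172)&(P[...,2]<0.22)&(P[...,0]>0.35)&(P[...,0]<0.6)&(P[...,1]<0.0)&(P[...,1]>-0.36)
    nl,lab,st,ce=cv2.connectedComponentsWithStats(m.astype(np.uint8))
    for i in range(1,nl):
        if st[i,4]>8: q=P[lab==i]; print(' above',ce[i].round(0),st[i,4],q.mean(0).round(3),q.min(0).round(3),q.max(0).round(3))
s=get_state();print(s['eef_pos'].round(4),s['ee_rot'].round(4),s['t'],s['force'])
E
python3 tray.py 7 s
```

```text
top lid z vs x [-0.00016741  0.16254575] 0.1624293195355705
 above [373. 261.] 92 [ 0.443 -0.153  0.199] [ 0.436 -0.165  0.172] [ 0.452 -0.142  0.208]
side lid z vs x [-5.72796532e-05  1.62958496e-01] 0.162894772290923
 above [337. 268.] 114 [ 0.443 -0.158  0.194] [ 0.436 -0.167  0.172] [ 0.454 -0.144  0.209]
 above [383. 306.] 60 [ 0.476 -0.305  0.19 ] [ 0.473 -0.313  0.172] [ 0.48  -0.295  0.206]
 above [377. 312.] 15 [ 0.462 -0.304  0.175] [ 0.459 -0.31   0.173] [ 0.467 -0.299  0.177]
[ 0.5031 -0.5203  0.3585] [ 3.1313 -0.0103  0.0234] 47.975 [-0.71921855 -0.77588136  0.22030331]
tray top [0.5057 0.2386] [0.2226 0.0788] 21.050235748291016 [223. 246.] 0.0351
 yaw 0.3674
  comp -0.072 [0.4385 0.2127]
  comp 0 [0.5057 0.2386]
  comp 0.072 [0.5729 0.2645]
tray side [0.5067 0.236 ] [0.2249 0.0811] 21.025527954101562 [290. 216.] 0.0345
 yaw 0.367
  comp -0.072 [0.4395 0.2102]
  comp 0 [0.5067 0.236 ]
  comp 0.072 [0.5739 0.2619]
[ 0.5034 -0.5189  0.3601] [ 3.1304 -0.0117  0.0253] 48.075 [-0.1  1.2  0.6] 0.03481079213818746
```

View pics/c17.png

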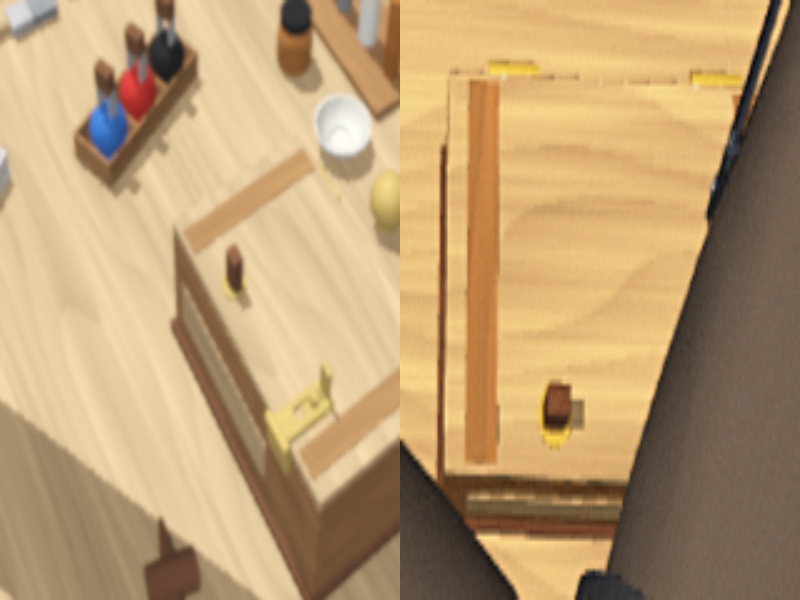

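View pics/t15.png

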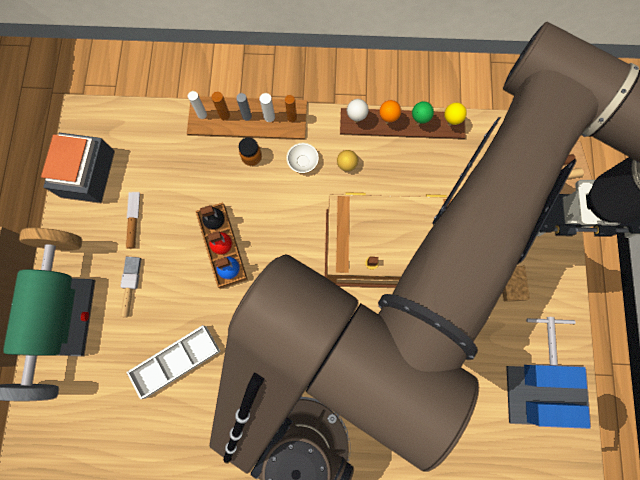

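View pics/s15.png

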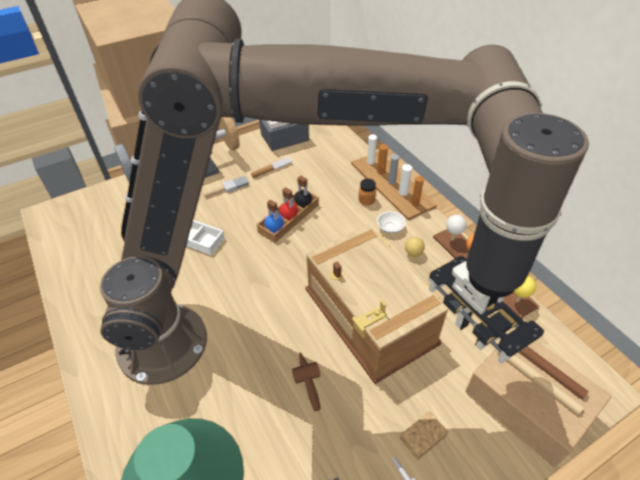

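play_rows --pt "0 0 0 0 0 0 0.4" --pt "0 0 0 0 0 0 0.4"

```text
t: 48.32
eef_pos: [0.5039, -0.5172, 0.3617]
ee_rot: [3.129, -0.014, 0.028]
force: [-0.1, 0.5, -0.3]
width: 0.0353
```

```bash
python3 -c "
from station import *
s=get_state(); print(s['t'],s['eef_pos'],s['force'],s['qd']); print(job_done())"
```

```text
48.325 [ 0.50391879 -0.51719079  0.3617393 ] [-0.13458456  0.45174228 -0.26441724] [ 0.00905127 -0.01168083 -0.00374625  0.00162115  0.00179764 -0.00138108]
the job is handed in; nothing more can be done
None
```

I finished the job and handed it in at about 48 s of the 210 s allowed; no verdict is reported. I swung the hasp back to about 1.9 rad and opened the lid to about 1.68 rad. Then I lifted black, red and blue off their pegs into the far, middle and near compartments of the wooden tray. Last, I shut the lid and laid the hasp back over the catch.

**Last checks:**
- **Lid:** flat in both views, with its top at z ≈ 0.162–0.163 m.
- **Hasp:** back to its starting position within 1–3 mm, in the side view only, because the arm hid it from the top camera.
- **Tama and tray:** all three look upright, one to a compartment. Both views put the tray where it was at the start and it did not appear to be knocked, though they differ on its position by about 2.5 mm.
- **Bystanders:** nothing visible had moved; I checked this by eye, not by measurement.
- **Robot:** clear of everything, with the wrist force near zero.

**Other points:**
- Pressing the lid and the hasp shut gave brief downward forces of about 47 N and 33 N, through the fingers. Both are under the 120 N wrist limit, but the first is above the 40 N limit on pressing with the gripper's body. I don't believe the body touched anything.
- One tray measurement failed because the arm hid the tray from the top camera, so I checked it from the side instead.

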